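# Turn the two-sided chopping board over for the garlic

### The arm

A 6-joint arm with a two-finger parallel gripper is mounted at the origin on a cart in front of the work surface, level with it; the furniture and walls round the work are solid. World frame = base frame: x ahead of the robot, y to its left, z up, the work surface at z = 0. Lengths are in m, angles in rad, forces in N, time in s.
With the tool pointing down it reaches from about 0.3 to 0.85 m from the base axis. Payload 5.4 kg.
Tool frame: the origin (TCP) lies midway between the tips of the shut fingers; the grasp point (between the pads) lies 19 mm behind it; z points along the fingers, y is the line along which they close (so a half turn about z gives the same grasp; the last joint's range is limited). The gripper opens to 85 mm and grips with 20 to 120 N. Pads are 22 mm wide; open, the fingers measure 114 mm over their backs; the gripper's body (76 mm by 85 mm) begins 54 mm behind the grasp point. The pads swing forward as they close: fully open they stand 13 mm farther back than shut.
Start: joints at [1.119, 0.158, 1.597, -0, 1.386, -0.21], TCP at [0.138, 0.558, 0.231] pointing down, gripper open.
Joint ranges: [-2.91, 2.91], [-0.94, 2.29], [0.18, 2.7], [-1.29, 4.43], [0.17, 2.64], [-3, 3]. Speed limits (rad/s): [2.57, 2.57, 3.14, 3.14, 3.14, 3.14].

### API

Orientations are given as a rotation vector (axis times angle).
In Python, from workcell import r gives the robot as it stands.
- The arm moves only by the tool drive_tool, never from a script. Its argument "moves" is a list of rows, each an object with "dp": the shift along the tool's x, y, z in cm, a list of three; "twist": the turn, a rotation vector about the tool's x, y, z in degrees, a list of three; "gripper": the opening, from 0 (shut) to 1 (fully open). A call has 1 to 8 rows; each row shifts and turns the commanded pose from where the row before left it, along the tool's axes as they then stand; what a row does not reach is not made up. A row lasts 1/8 s, in which the tool goes at most 62.5 mm and 10.7 degrees, less where a joint would pass 70% of its speed; a pose out of reach is approached as far as the arm can. A call with a gripper value outside its range is refused whole. The fingers move at their own pace and stop on an object; "squeeze" is the grip in N (left out, the last holds). Time passes only in rows, so rows that do not move let the fingers close. It gives the time, the measured TCP pose, the force, the opening and the grip force at its end, in the units of the state.
- r.sense(): the state, without advancing time (a new reading comes with each control period).
- r.grab_frame(name): name is "scene" or "top" or "wrist"; returns a dict with "image" (400x640x3 uint8, red, green, blue), "fovy" (degrees; the focal length in pixels is half the picture's height over the tangent of half this angle, whatever the lens; pixels are square), "cx", "cy" (the principal point, pixels), "distortion" ([k1, k2, p1, p2, k3] as OpenCV has them; the pictures are not rectified), "R" (3x3) and "t" (3): a world point X has camera coordinates R X + t. Camera axes: x right, y down, z forward; pixel columns grow to the right and rows downward; lengths in m; the calibration is good to about 2 mm. A picture is of the moment at which its call begins. There is no depth.
- r.finish_job(): hands the job in; it is judged then, once.
The state is a dict: "clock": time; "q": joint angles; "joint_vel": joint speeds; "joint_torque": joint torques, N m; "tcp_pos": TCP position; "eef_rot": TCP orientation; "wrist_force": force on the tool from outside, world axes, zero at the start; "wrist_torque": the same for the moment, N m; "opening": opening from 0.0 (shut) to 1.0 (fully open); "finger_force": force on a finger pad.
Only numpy, scipy, OpenCV 4.12 (cv2) and the standard library are available. Lean on these libraries where they do the work, as an engineer would, in place of code of your own. Each camera call takes 0.05 s, during which the arm holds its last target. There are 200 camera calls.

### The job

The small two-sided chopping board lies white side up on the wooden riser and is too wide to pick up from above: slide it out over a long side of the riser so that you can get under it, turn it over, and lay it gently back on the riser, green side up, without letting it slap down. It should end up in line with the riser and not stick out over its edges; then put the garlic bulb on the middle of the board. Leave the lemon and the mandarin where they are.

Things in the scene. Friction and masses are not known exactly. Their poses are not given: they have to be found in the camera images.
- riser: Fixed brown wooden worktop riser (a small low bench), 210 (its x) x 150 (its y) x 110 mm high: a 16 mm top slab on two 14 mm leg panels that stand 85 mm either side of its middle along x; along the two long sides (its +y and -y sides) the room beyond and below the slab's edge is free. Origin: centre of its underside, on the worktop (z = 0); z up. It is turned by up to about 0.3 rad from the robot's axes.
- board: Loose flat chopping board, one face white, the other green, 180 (its x) x 120 (its y) x 12 mm, 0.26 kg (may be a fifth lighter or heavier). Origin: centre of the board (middle of its thickness). Its z axis points out of the white face (up at the start, down when turned over). At the start it lies on the riser, its long side roughly along the riser's long (x) side.
- garlic: Loose whitish garlic bulb, 48 x 50 x 51 mm, standing on the worktop with its tip up. Origin: centre of its underside; z up through the tip. Light and firm; grip it from above, across its middle, about 22 mm above its underside.
- garlic_center (a point): Middle of the garlic bulb, 25 mm above its underside.
- lemon: Loose yellow lemon, 77 x 51 x 52 mm, lying on the worktop. Bystander. Origin: centre of its underside.
- mandarin: Loose orange mandarin, 49 x 50 x 44 mm, on the worktop. Bystander. Origin: centre of its underside.
There are look-alikes about, which are no part of the job. What is shaped like the garlic but purple is not meant.

How it is judged:
On the way, in this order (a step that is already met when the one before it is completed fails the run):
1. the board, still white side up and flat on the riser, sticks out over a long side of it by 20 mm or more (angle between board's own z axis and vertical below 0.08 rad and height (world z) of board between 0.108 and 0.124 m and (y of board in the frame of riser above 0.035 m or y of board in the frame of riser below -0.035 m)), for 0.1 s.
2. the board lies flat on the riser, green side up, at rest (angle between board's own z axis and vertical above 3.06 rad and height (world z) of board between 0.108 and 0.124 m and linear speed of board below 0.03 m/s and horizontal distance between board and riser below 0.09 m), for 0.2 s.
At the end, for the whole second after the job is handed in: The board is flat and at rest on the riser, green side up, its middle within 26 mm (across) and 30 mm (along) of the riser's, in line within 0.2 rad (so sticking out about 1 cm at most); the garlic bulb rests on it, its middle within 45 mm of the board's middle (angle between board's own z axis and vertical above 3.06 rad and height (world z) of board between 0.108 and 0.124 m and y of board in the frame of riser between -0.026 and 0.026 m and x of board in the frame of riser between -0.03 and 0.03 m and angle between the y axis of board and the y axis of riser, either way round below 0.2 rad and linear speed of board below 0.02 m/s and horizontal distance between garlic_center and board below 0.045 m and height (world z) of garlic_center between 0.125 and 0.165 m and linear speed of garlic below 0.03 m/s); the robot touches nothing.
It fails at once if the board slaps down or is flung (it turns faster than 10 rad/s) (angular speed of board above 10 rad/s).
It fails at once if the lemon or the mandarin is moved by more than 40 mm (distance of any of lemon, mandarin from where it was at the start of the episode above 0.04 m).
It also fails if it takes over 72 s, if anything falls off the work surface, if the arm or the gripper's body presses on something with over 40 N, if the wrist force passes 120 N, or if a joint passes its speed limit or range.

## Working session

There is one attempt and no reset: what is moved stays moved. The work goes in short steps, Python scripts to look and compute and a tool call to move; the robot and the scene stay as the last step left them, time stands still between calls to the robot, and variables do not carry over. Pictures are saved under pics/ and viewed, at most 10 in all, crops included, and the job is handed in when it is done.

Besides the shell and the picture viewer there is one more tool, called after "Emit:" in YAML: its name, and indented under it one key for each argument. drive_tool: Moves the arm, as the interface text tells. Its arguments: {"type":"object","properties":{"moves":{"type":"array"},"squeeze":{"type":"number"}},"required":["moves"]}

```bash
ls; mkdir -p pics; python3 - <<'E'
from workcell import r
import cv2,numpy as np
for n in("scene","top"):
    f=r.grab_frame(n); cv2.imwrite(f"pics/{n}0.png",f["image"][:,:,::-1]); 
    print(n,f["fovy"],f["cx"],f["cy"],f["distortion"],np.round(f["R"],3).tolist(),np.round(f["t"],3))
s=r.sense();print(s)
E
```

```text
pics
scene 42.019871298847505 328.71699120624237 197.2002406017343 [0.04831083 0.         0.         0.         0.        ] [[0.86, -0.51, 0.007], [-0.265, -0.46, -0.847], [0.436, 0.727, -0.531]] [-0.456  0.225  1.427]
top 56.077702588221335 318.371553488681 207.07060221590086 [-0.07111172  0.          0.          0.          0.        ] [[0.022, -1.0, -0.018], [-0.995, -0.02, -0.094], [0.094, 0.02, -0.995]] [-0.02   0.534  1.259]
{'clock': 0.1, 'q': array([ 1.11890248e+00,  1.59003745e-01,  1.59812967e+00,  2.38210477e-05,
        1.38620803e+00, -2.10100354e-01]), 'joint_vel': array([ 0.00015315, -0.00289857, -0.00388843, -0.00065553, -0.00134972,
        0.00126605]), 'joint_torque': array([-6.81934234e-04, -3.96992075e+01, -3.32336998e+01, -3.25426490e-04,
        4.33250359e-03, -5.70453935e-06]), 'tcp_pos': array([0.13744763, 0.55776212, 0.23039371]), 'eef_rot': array([-3.78819306e-01, -3.11807375e+00,  2.58545113e-03]), 'wrist_force': array([-0.15623769, -0.10138552, -0.80825263]), 'wrist_torque': array([-0.01172738,  0.02465291, -0.01936901]), 'finger_force': 0.0, 'opening': 1.0015394910841666}
```

View pics/scene0.png

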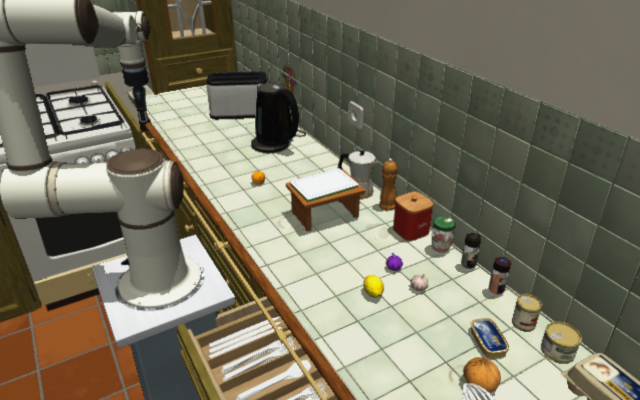

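View pics/top0.png

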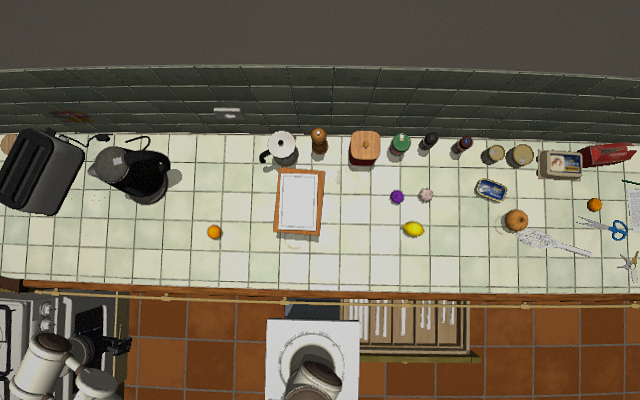

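The top picture shows the riser and white board around (299,201), with the long side pointing away from the robot, and the lemon at (413,229). 
- **Garlic candidates:** whitish bulb at (426,194) and purple bulb at (397,197). The whitish one fits.
- **Mandarin candidates:** (214,232), with another orange fruit at (594,204) and an onion/pumpkin at (516,220).

One close crop next.

```bash
python3 - <<'E'
import cv2
im=cv2.imread("pics/top0.png")
a=cv2.resize(im[155:255,260:360],None,fx=5,fy=5,interpolation=2)
b=cv2.resize(im[180:240,385:445],None,fx=5,fy=5,interpolation=2)
b=cv2.copyMakeBorder(b,0,200,0,0,0)
cv2.imwrite("pics/crop0.png",cv2.hconcat([a,b]))
E
```

```text
(no output)
```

View pics/crop0.png

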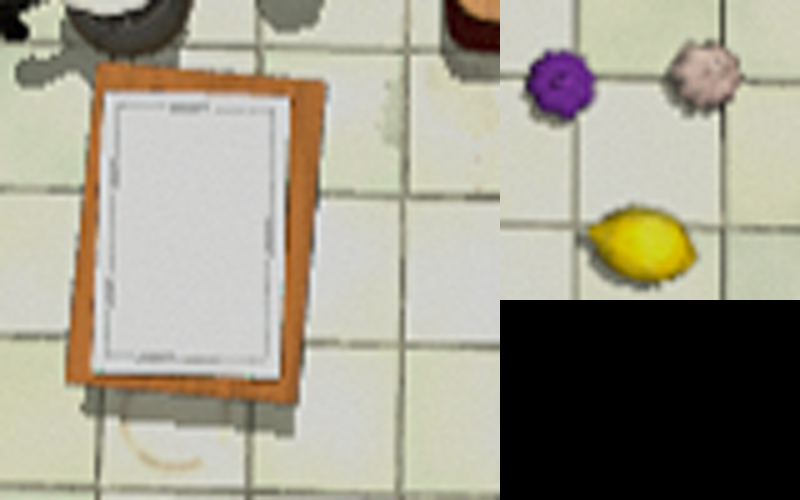

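The crop shows the riser top with corners at crop px (97,63), (327,84), (297,404) and (66,382). The board's corners are at (106,92), (292,96), (280,380) and (92,375). The whitish garlic is at (706,76) and the lemon at (643,243).

```bash
cat > h.py <<'E'
import numpy as np,cv2
from scipy.spatial.transform import Rotation as Ro
def proj(f,u,z):
    F=200/np.tan(np.radians(f["fovy"]/2));K=np.array([[F,0,f["cx"]],[0,F,f["cy"]],[0,0,1]])
    n=cv2.undistortPoints(np.array(u,float).reshape(-1,1,2),K,np.array(f["distortion"]))[:,0]
    d=np.c_[n,np.ones(len(n))]@np.array(f["R"]);c=-np.array(f["R"]).T@f["t"]
    return c+d*((z-c[2])/d[:,2])[:,None]
def pix(f,X):
    F=200/np.tan(np.radians(f["fovy"]/2));K=np.array([[F,0,f["cx"]],[0,F,f["cy"]],[0,0,1.]])
    return cv2.projectPoints(np.array(X,float).reshape(-1,3),cv2.Rodrigues(np.array(f["R"]))[0],np.array(f["t"],float),K,np.array(f["distortion"]))[0][:,0]
E
python3 - <<'E'
from h import *
from workcell import r
f=r.grab_frame("top"); s=r.sense()
for n,c,z in(("riser",[(97,63),(327,84),(297,404),(66,382)],.11),("board",[(106,92),(292,96),(280,380),(92,375)],.122)):
    P=proj(f,(np.array(c)+.0)/5+[260,155]-.4,z)[:,:2]
    ux=(P[0]+P[1]-P[2]-P[3])/2;uy=(P[0]+P[3]-P[1]-P[2])/2
    print(n,P.round(4).tolist(),P.mean(0).round(4),"L",np.linalg.norm(ux),np.linalg.norm(uy),"yaw",np.arctan2(ux[1],ux[0]),np.arctan2(-uy[0],uy[1]))
for n,c,z in(("garlic",(706,76),.025),("lemon",(643,243),.025),("purple",(561,84),.025)):
    print(n,proj(f,[np.array([c[0]-500,c[1]])/5+[385,180]-.4],z))
print("mand",proj(f,[(214,232)],.022), proj(f,[(279,145)],.15),proj(f,[(319,140)],.1))
print(Ro.from_rotvec(s["eef_rot"]).as_matrix().round(3))
E
```

```text
riser [[0.6531, 0.1195], [0.642, -0.0296], [0.436, -0.0147], [0.4467, 0.1327]] [0.5445 0.052 ] L 0.206698378583741 0.14862110258299804 yaw -0.06802475192450216 -0.07364065853694113
board [[0.632, 0.1115], [0.6315, -0.0074], [0.4506, -0.0039], [0.4512, 0.1147]] [0.5413 0.0537] L 0.18092133306284716 0.11878903319711082 yaw -0.018671368349204884 -0.004365492552583621
garlic [[ 0.58388356 -0.37694627  0.025     ]]
lemon [[ 0.4684494  -0.33327208  0.025     ]]
purple [[ 0.57628641 -0.27701369  0.025     ]]
mand [[0.44101425 0.34845998 0.022     ]] [[0.71615496 0.11673881 0.15      ]] [[ 0.74816552 -0.00777067  0.1       ]]
[[-0.971  0.239 -0.001]
 [ 0.239  0.971 -0.001]
 [ 0.    -0.001 -1.   ]]
```

Emit:
drive_tool:
  moves:
    - {"dp": [0,0,0],"twist": [0,10,0],"gripper": 1}
    - {"dp": [0,0,0],"twist": [0,10,0],"gripper": 1}

```text
clock: 0.4
tcp_pos: [0.1371, 0.5587, 0.232]
eef_rot: [-0.334, -2.769, -0.062]
wrist_force: [0.8, -0.9, -0.7]
opening: 0.997
finger_force: 0.0
```

```bash
python3 - <<'E'
from workcell import r
s=r.sense();print(s["clock"],s["q"].round(4).tolist(),s["tcp_pos"].round(4),s["eef_rot"].round(4))
E
```

```text
0.4 [0.9413, 0.1963, 1.5905, 0.3283, 1.4967, -0.4375] [0.1371 0.5587 0.232 ] [-0.3339 -2.7694 -0.0624]
```

Emit:
drive_tool:
  moves:
    - {"dp": [0,0,0],"twist": [0,-10,0],"gripper": 1}
    - {"dp": [0,0,0],"twist": [0,-10,0],"gripper": 1}
    - {"dp": [-4.4,-4.1,0.2],"twist": [0,0,0],"gripper": 1}
    - {"dp": [-4.4,-4.1,0.2],"twist": [0,0,0],"gripper": 1}
    - {"dp": [-4.4,-4.1,0.2],"twist": [0,0,0],"gripper": 1}
    - {"dp": [-4.4,-4.1,0.2],"twist": [0,0,0],"gripper": 1}
    - {"dp": [-4.4,-4.1,0.2],"twist": [0,0,0],"gripper": 1}
    - {"dp": [-4.4,-4.1,0.2],"twist": [0,0,0],"gripper": 1}

```text
clock: 1.4
tcp_pos: [0.3357, 0.2545, 0.2192]
eef_rot: [0.378, 3.118, 0.0]
wrist_force: [1.3, 0.7, 0.2]
opening: 0.999
finger_force: 0.0
```

Emit:
drive_tool:
  moves:
    - {"dp": [-4.4,-4.1,0.2],"twist": [0,0,0],"gripper": 1}
    - {"dp": [-4.4,-4.1,0.2],"twist": [0,0,0],"gripper": 1}
    - {"dp": [-4.4,-4.1,0.2],"twist": [0,0,0],"gripper": 1}
    - {"dp": [-4.4,-4.1,0.2],"twist": [0,0,0],"gripper": 1}
    - {"dp": [-4.4,-4.1,0.2],"twist": [0,0,0],"gripper": 1}
    - {"dp": [-4.4,-4.1,0.2],"twist": [0,0,0],"gripper": 1}

```text
clock: 2.15
tcp_pos: [0.5332, -0.0477, 0.207]
eef_rot: [-0.379, -3.118, -0.0]
wrist_force: [1.3, 1.3, 0.4]
opening: 0.998
finger_force: 0.0
```

Emit:
drive_tool:
  moves:
    - {"dp": [0,0,0],"twist": [0,0,10],"gripper": 1}
    - {"dp": [0,0,0],"twist": [0,0,10],"gripper": 1}
    - {"dp": [0,0,0],"twist": [0,0,10],"gripper": 1}
    - {"dp": [0,0,0],"twist": [0,0,10],"gripper": 1}
    - {"dp": [0,0,0],"twist": [0,0,10],"gripper": 1}
    - {"dp": [0,0,0],"twist": [0,0,10],"gripper": 1}
    - {"dp": [0,0,0],"twist": [0,0,10],"gripper": 1}
    - {"dp": [0,0,0],"twist": [0,0,10],"gripper": 1}

```text
clock: 3.15
tcp_pos: [0.5323, -0.0458, 0.2069]
eef_rot: [-2.301, -2.138, 0.001]
wrist_force: [0.3, -0.2, 0.4]
opening: 1.001
finger_force: 0.0
```

```bash
cat >> h.py <<'E'
RC=np.array([.5445,.052,0]);RY=-.07
RR=Ro.from_rotvec([0,0,RY]).as_matrix()
def st(s):
    R=Ro.from_rotvec(s["eef_rot"]).as_matrix()
    print("t",s["clock"],"q",s["q"].round(3).tolist(),"tcp",s["tcp_pos"].round(4),"riserframe",(RR.T@(s["tcp_pos"]-RC)).round(4),"F",s["wrist_force"].round(1),"op",round(s["opening"],3),"ff",s["finger_force"]);print(R.round(3).tolist())
    return R,s["tcp_pos"]
def rowto(s,target,Rt=None):
    R=Ro.from_rotvec(s["eef_rot"]).as_matrix()
    print("dp_cm",(R.T@(np.array(target)-s["tcp_pos"])*100).round(2), "" if Rt is None else np.degrees(Ro.from_matrix(R.T@Rt).as_rotvec()).round(1))
E
python3 - <<'E'
from h import *
from workcell import r
s=r.sense();st(s)
Rt=np.c_[RR@[0,-1,0],RR@[1,0,0],[0,0,-1]]; 
if np.linalg.det(Rt)<0: Rt[:,0]*=-1
rowto(s,RC+RR@[0,-.095,.102],Rt)
E
```

```text
t 3.15 q [-0.312, 0.073, 1.739, -0.0, 1.33, -0.239] tcp [ 0.5323 -0.0458  0.2069] riserframe [-0.0054 -0.0984  0.2069] F [ 0.3 -0.2  0.4] op 1.001 ff 0.0
[[0.073, 0.997, -0.001], [0.997, -0.073, 0.0], [0.0, -0.001, -1.0]]
dp_cm [ 0.34  0.54 10.49] [-0.  -0.  -0.2]
```

Emit:
drive_tool:
  moves:
    - {"dp": [0,0.3,3],"twist": [0,0,0],"gripper": 1}
    - {"dp": [0,0.2,3],"twist": [0,0,0],"gripper": 1}
    - {"dp": [0,0,2.5],"twist": [0,0,0],"gripper": 1}
    - {"dp": [0,0,2.0],"twist": [0,0,0],"gripper": 1}
    - {"dp": [0,0,0],"twist": [0,0,0],"gripper": 1}

```text
clock: 3.78
tcp_pos: [0.5358, -0.0457, 0.1004]
eef_rot: [-2.292, -2.143, 0.004]
wrist_force: [-1.1, 0.9, -0.1]
opening: 1.001
finger_force: 0.0
```

```bash
python3 - <<'E'
from h import *
from workcell import r
s=r.sense();R,p=st(s)
f=r.grab_frame("scene");cv2.imwrite("pics/s1.png",cv2.resize(f["image"][130:250,240:400,::-1],None,fx=5,fy=5,interpolation=2))
E
```

```text
t 3.775 q [-0.31, 0.208, 1.815, -0.0, 1.123, -0.243] tcp [ 0.5358 -0.0457  0.1004] riserframe [-0.0018 -0.098   0.1004] F [-1.1  0.9 -0.1] op 1.001 ff 0.0
[[0.067, 0.998, -0.004], [0.998, -0.067, 0.001], [0.001, -0.004, -1.0]]
```

View pics/s1.png

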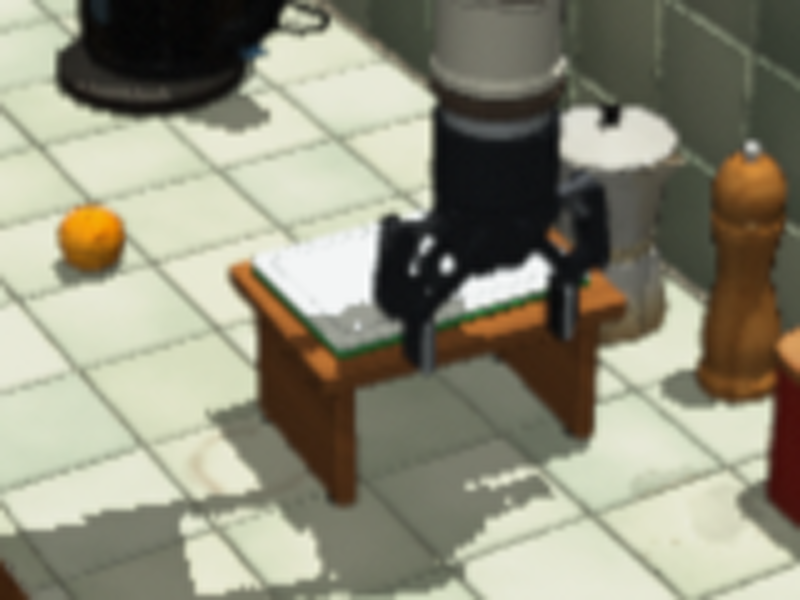

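The open fingers stand in front of the riser's right side. The tips are at crop px (427,367) and (562,337), and the board still lies on the riser. Next I check the tip height from those pixels.

```bash
python3 - <<'E'
from h import *
from workcell import r
f=r.grab_frame("scene")
for z in (.09,.1,.11,.12,.13):
    print(z,[(RR.T@(p-RC)).round(3)[:2].tolist() for p in proj(f,[(427/5+239.6,367/5+129.6),(562/5+239.6,337/5+129.6)],z)])
E
```

```text
0.09 [[-0.029, -0.063], [0.062, -0.069]]
0.1 [[-0.036, -0.077], [0.054, -0.083]]
0.11 [[-0.043, -0.091], [0.046, -0.097]]
0.12 [[-0.05, -0.105], [0.038, -0.111]]
0.13 [[-0.057, -0.119], [0.03, -0.125]]
```

Emit:
drive_tool:
  moves:
    - {"dp": [1.2,0,0.1],"twist": [0,0,0],"gripper": 1}
    - {"dp": [1.2,0,0],"twist": [0,0,0],"gripper": 1}
    - {"dp": [0.9,0,0],"twist": [0,0,0],"gripper": 1}
    - {"dp": [0.9,0,0],"twist": [0,0,0],"gripper": 1}
    - {"dp": [0.9,0,0],"twist": [0,0,0],"gripper": 1}
    - {"dp": [0.9,0,0],"twist": [0,0,0],"gripper": 1}
    - {"dp": [0.9,0,0],"twist": [0,0,0],"gripper": 1}
    - {"dp": [0.9,0,0],"twist": [0,0,0],"gripper": 1}

```text
clock: 4.88
tcp_pos: [0.5429, 0.0321, 0.1014]
eef_rot: [2.295, 2.145, -0.0]
wrist_force: [-0.7, -2.7, 1.9]
opening: 0.998
finger_force: 1.5
```

```bash
python3 - <<'E'
from h import *
from workcell import r
s=r.sense();R,p=st(s)
a=r.grab_frame("scene")["image"][130:230,240:400,::-1];b=r.grab_frame("top")["image"][150:250,240:400,::-1]
cv2.imwrite("pics/s2.png",cv2.vconcat([cv2.resize(x,None,fx=3,fy=3,interpolation=2) if i==0 else cv2.resize(x,None,fx=3,fy=3,interpolation=2) for i,x in enumerate((a,b))]))
E
```

```text
t 4.875 q [-0.163, 0.217, 1.801, -0.0, 1.123, -0.096] tcp [0.5429 0.0321 0.1014] riserframe [-0.0003 -0.0199  0.1014] F [-0.7 -2.7  1.9] op 0.998 ff 1.4757695638400037
[[0.067, 0.998, 0.0], [0.998, -0.067, -0.0], [-0.0, 0.0, -1.0]]
```

View pics/s2.png

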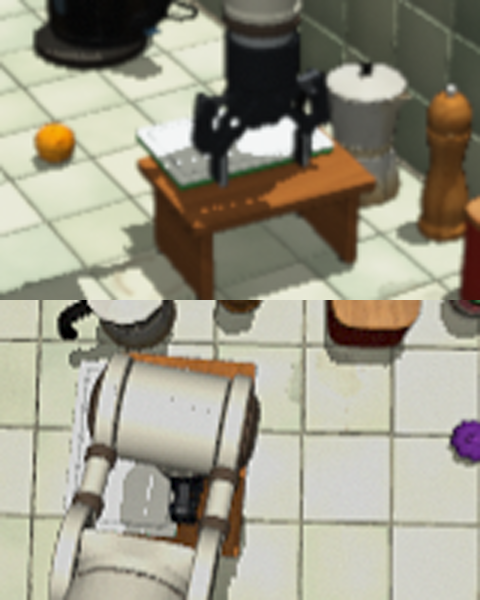

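The board has slid evenly over the left side and is aligned with the riser. I'll push it a little further, then retreat.

Emit:
drive_tool:
  moves:
    - {"dp": [0.6,0,0],"twist": [0,0,0],"gripper": 1}
    - {"dp": [0,0,0],"twist": [0,0,0],"gripper": 1}
    - {"dp": [-2,0,-1],"twist": [0,0,0],"gripper": 1}
    - {"dp": [-2,0,-5],"twist": [0,0,0],"gripper": 1}
    - {"dp": [1,0,-6],"twist": [0,0,0],"gripper": 1}
    - {"dp": [3,0,-5],"twist": [0,0,0],"gripper": 1}
    - {"dp": [5,0,-3],"twist": [0,0,0],"gripper": 1}
    - {"dp": [5,0,0],"twist": [0,0,0],"gripper": 1}

```text
clock: 5.98
tcp_pos: [0.5514, 0.1388, 0.305]
eef_rot: [2.293, 2.142, 0.008]
wrist_force: [0.2, -0.3, -0.3]
opening: 1.001
finger_force: 0.0
```

```bash
cat > kin.py <<'E'
import numpy as np
from scipy.spatial.transform import Rotation as Ro
from scipy.optimize import least_squares
Y=lambda a:Ro.from_euler('y',a).as_matrix()
Z=lambda a:Ro.from_euler('z',a).as_matrix()
D=[([1.1189,.1590,1.5981,0,1.3862,-.2101],[.13745,.55776,.23039]),([.9413,.1963,1.5905,.3283,1.4967,-.4375],[.1371,.5587,.2320]),
([-.312,.073,1.739,0,1.33,-.239],[.5323,-.0458,.2069]),([-.31,.208,1.815,0,1.123,-.243],[.5358,-.0457,.1004]),([-.163,.217,1.801,0,1.123,-.096],[.5429,.0321,.1014])]
def fk(q,k):
    a1,off,d1,b,L2,c,L3,Lt=k
    A=Z(q[0]);U=Y(q[1]);F=Y(q[1]+q[2]);W=F@Z(q[3])@Y(q[4])
    return A@(np.array([a1,off,d1])+U@[b,0,L2]+F@[c,0,L3]+W@[0,0,Lt]), A@W@Z(q[5]+np.pi/2)
def fit(D):
    k0=np.array([0,.1,.3,0,.4,0,.4,.3])
    return least_squares(lambda k:np.r_[np.concatenate([(fk(q,k)[0]-p)*1000 for q,p in D]),(k-k0)*.5],k0).x
lo=np.array([-2.91,-.94,.18,-1.29,.17,-3]);hi=np.array([2.91,2.29,2.7,4.43,2.64,3])
def ik(p,R,k,q0):
    def e(q):
        P,M=fk(q,k);return np.r_[(P-p)*10,Ro.from_matrix(M.T@R).as_rotvec()]
    s=least_squares(e,np.clip(q0,lo+.01,hi-.01),bounds=(lo,hi));return s.x,np.abs(s.fun).max()
E
python3 - <<'E'
from h import *
from kin import *
from workcell import r
s=r.sense();st(s)
D=D+[(s["q"],s["tcp_pos"])]
k=fit(D);print(k.round(4),[((fk(q,k)[0]-p)*1000).round(1).tolist() for q,p in D])
print(fk(D[1][0],k)[1].round(3),Ro.from_rotvec([-.3339,-2.7694,-.0624]).as_matrix().round(3))
for sg in(1,-1):
    zt=RR@[0,-1,0];yt=np.array([0,0,sg]);Rt=np.c_[np.cross(yt,zt),yt,zt]
    for x in(0,.02):
        for q6 in(-2,0,2):
            p=RC+RR@[x,.085,.116]
            q,e=ik(p,Rt,k,[.9,.6,1.8,-1,1.8,q6]);print(sg,x,q.round(2),round(e,4))
E
```

```text
t 5.975 q [0.034, 0.097, 1.52, 0.001, 1.518, 0.102] tcp [0.5514 0.1388 0.305 ] riserframe [0.0008 0.0871 0.305 ] F [ 0.2 -0.3 -0.3] op 1.001 ff 0.0
[[0.068, 0.998, 0.007], [0.998, -0.068, 0.001], [0.001, 0.006, -1.0]]
[-4.000e-04  1.199e-01  2.985e-01 -0.000e+00  3.857e-01  4.810e-02
  5.195e-01  3.055e-01] [[0.0, -0.0, -0.0], [-0.0, -0.0, -0.0], [-0.0, 0.1, 0.0], [0.0, -0.1, -0.2], [0.0, 0.1, 0.3], [0.0, -0.0, 0.0]]
[[-0.911  0.238 -0.336]
 [ 0.223  0.971  0.084]
 [ 0.347  0.002 -0.938]] [[-0.911  0.238 -0.336]
 [ 0.223  0.971  0.084]
 [ 0.347  0.002 -0.938]]
1 0 [ 0.54  0.99  1.39 -1.29  1.85 -3.  ] 0.866
1 0 [ 0.49  1.08  1.17 -1.19  2.    2.34] 0.0
1 0 [ 0.49  1.08  1.17 -1.19  2.    2.34] 0.0
1 0.02 [ 0.52  0.99  1.35 -1.29  1.82 -3.  ] 0.8928
1 0.02 [ 0.48  1.11  1.12 -1.22  2.    2.3 ] 0.0
1 0.02 [ 0.48  1.11  1.12 -1.22  2.    2.3 ] 0.0
-1 0 [ 0.49  1.08  1.17 -1.19  2.   -0.81] 0.0
-1 0 [ 0.49  1.08  1.17 -1.19  2.   -0.81] 0.0
-1 0 [ 0.49  1.08  1.17 -1.19  2.   -0.81] 0.0
-1 0.02 [ 0.48  1.11  1.12 -1.22  2.   -0.84] 0.0
-1 0.02 [ 0.48  1.11  1.12 -1.22  2.   -0.84] 0.0
-1 0.02 [ 0.48  1.11  1.12 -1.22  2.   -0.84] 0.0
```

```bash
cat > plan.py <<'E'
from h import *
from kin import *
K=fit(D)
def sim(s,rows):
    """rows: (world delta in riser frame [cm], twist deg); prints tool-frame dp, checks joints"""
    R=Ro.from_rotvec(s["eef_rot"]).as_matrix();p=np.array(s["tcp_pos"]);q=np.array(s["q"])
    for d,t in rows:
        dp=R.T@RR@np.array(d,float); p=p+R@dp/100; R=R@Ro.from_rotvec(np.radians(t)).as_matrix()
        qn,e=ik(p,R,K,q); v=np.abs(qn-q)/.125/np.array([2.57,2.57,3.14,3.14,3.14,3.14])
        print("dp",dp.round(2),"tw",t,"q",qn.round(2),"e",round(e,4),"v",v.max().round(2),"rf",(RR.T@(p-RC)).round(3)); q=qn
E
python3 - <<'E'
from plan import *
from workcell import r
s=r.sense()
sim(s,[([0,1.5,0],[0,-10,0])]*9+[([0,0,0],[0,0,-10])]*9+[([0,0,-4.6])+[0,0,0]] if 0 else [([0,1.3,0],[0,-10,0])]*9+[([0,0,0],[0,0,-10])]*9+[([0,0,-4.7],[0,0,0])]*4+[([0,-2.9,0],[0,0,0])]*4)
f=r.grab_frame("top");cv2.imwrite("pics/t3.png",cv2.resize(f["image"][150:250,240:340,::-1],None,fx=5,fy=5,interpolation=2))
E
```

```text
dp [1.3 0.  0. ] tw [0, -10, 0] q [ 0.15  0.16  1.46 -0.17  1.55  0.22] e 0.0 v 0.44 rf [0.001 0.1   0.305]
dp [ 1.28  0.   -0.22] tw [0, -10, 0] q [ 0.25  0.24  1.39 -0.33  1.61  0.33] e 0.0 v 0.41 rf [0.001 0.113 0.305]
dp [ 1.22  0.   -0.44] tw [0, -10, 0] q [ 0.35  0.34  1.32 -0.48  1.69  0.41] e 0.0 v 0.38 rf [0.001 0.126 0.305]
dp [ 1.13  0.   -0.65] tw [0, -10, 0] q [ 0.42  0.44  1.24 -0.62  1.78  0.46] e 0.0 v 0.35 rf [0.001 0.139 0.305]
dp [ 1.    0.   -0.83] tw [0, -10, 0] q [ 0.49  0.55  1.17 -0.75  1.87  0.5 ] e 0.0 v 0.34 rf [0.001 0.152 0.305]
dp [ 0.84  0.   -0.99] tw [0, -10, 0] q [ 0.54  0.66  1.09 -0.89  1.97  0.5 ] e 0.0 v 0.35 rf [0.001 0.165 0.305]
dp [ 0.65  0.   -1.12] tw [0, -10, 0] q [ 0.57  0.77  1.03 -1.02  2.06  0.49] e 0.0 v 0.35 rf [0.001 0.178 0.305]
dp [ 0.45  0.   -1.22] tw [0, -10, 0] q [ 0.6   0.88  0.96 -1.16  2.14  0.46] e 0.0 v 0.36 rf [0.001 0.191 0.305]
dp [ 0.23  0.   -1.28] tw [0, -10, 0] q [ 0.62  0.97  0.91 -1.29  2.21  0.42] e 0.0302 v 0.32 rf [0.001 0.204 0.305]
dp [0. 0. 0.] tw [0, 0, -10] q [ 0.62  0.97  0.91 -1.29  2.21  0.24] e 0.0304
[... 1077 characters left out ...]
 0.0 v 0.22 rf [0.001 0.204 0.211]
dp [0.03 4.7  0.01] tw [0, 0, 0] q [ 0.62  1.19  0.86 -1.21  2.17 -0.98] e 0.0 v 0.24 rf [0.001 0.204 0.164]
dp [0.03 4.7  0.01] tw [0, 0, 0] q [ 0.62  1.27  0.81 -1.19  2.16 -0.94] e 0.0 v 0.26 rf [0.001 0.204 0.117]
dp [ 0.01 -0.    2.9 ] tw [0, 0, 0] q [ 0.59  1.21  0.92 -1.18  2.12 -0.9 ] e 0.0 v 0.26 rf [0.001 0.175 0.117]
dp [ 0.01 -0.    2.9 ] tw [0, 0, 0] q [ 0.56  1.16  1.01 -1.18  2.08 -0.86] e 0.0 v 0.23 rf [0.001 0.146 0.117]
dp [ 0.01 -0.    2.9 ] tw [0, 0, 0] q [ 0.53  1.12  1.09 -1.18  2.04 -0.83] e 0.0 v 0.21 rf [0.001 0.117 0.117]
dp [ 0.01 -0.    2.9 ] tw [0, 0, 0] q [ 0.49  1.08  1.17 -1.19  2.   -0.8 ] e 0.0 v 0.19 rf [0.001 0.088 0.117]
```

View pics/t3.png

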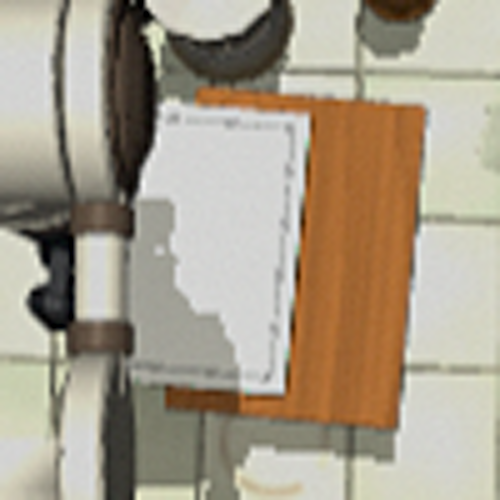

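The top crop shows the board shifted left, parallel to the riser. Its right edge runs from (310,112) to (285,393), and the riser's right edge runs from (427,105) to (398,430).

```bash
python3 - <<'E'
from plan import *
from workcell import r
s=r.sense();f=r.grab_frame("top")
P=proj(f,np.array([(310,112),(285,393)])/5+[239.6,149.6],.122);print((P-RC)@RR)
P=proj(f,np.array([(427,105),(398,430),(167,407),(198,89)])/5+[239.6,149.6],.11);print((P-RC)@RR)
for yaw in(0,-6,-12):
  for x in (-.02,0):
   for y,z in((.085,.116),(.085,.22),(.13,.22),(.17,.22),(.2,.15),(.2,.22),(.2,.3)):
    M=Ro.from_euler('z',np.radians(yaw)).as_matrix()
    zt=M@RR@[0,-1,0];yt=np.array([0,0,-1.]);Rt=np.c_[np.cross(yt,zt),yt,zt]
    q,e=ik(RC+RR@[x,y,z],Rt,K,[.5,1.1,1.1,-1.2,2,-.8]);print(yaw,x,y,z,q.round(2),round(e,3))
E
```

```text
[[ 0.0921582  -0.00050821  0.122     ]
 [-0.0877326  -0.00201853  0.122     ]]
[[ 0.1055713  -0.07430796  0.11      ]
 [-0.10415992 -0.07479228  0.11      ]
 [-0.10313284  0.07303216  0.11      ]
 [ 0.10305346  0.07421076  0.11      ]]
0 -0.02 0.085 0.116 [ 0.51  1.05  1.23 -1.17  2.   -0.77] 0.0
0 -0.02 0.085 0.22 [ 0.51  0.86  1.3  -1.22  2.04 -0.9 ] 0.0
0 -0.02 0.13 0.22 [ 0.56  0.93  1.18 -1.21  2.1  -0.93] 0.0
0 -0.02 0.17 0.22 [ 0.6   1.    1.07 -1.21  2.15 -0.97] 0.0
0 -0.02 0.2 0.15 [ 0.63  1.17  0.92 -1.17  2.16 -0.93] 0.0
0 -0.02 0.2 0.22 [ 0.63  1.05  0.97 -1.22  2.19 -1.01] 0.0
0 -0.02 0.2 0.3 [ 0.63  0.94  0.99 -1.28  2.22 -1.12] 0.0
0 0 0.085 0.116 [ 0.49  1.08  1.17 -1.19  2.   -0.81] 0.0
0 0 0.085 0.22 [ 0.49  0.89  1.24 -1.24  2.04 -0.93] 0.0
0 0 0.13 0.22 [ 0.54  0.96  1.13 -1.24  2.09 -0.96] 0.0
0 0 0.17 0.22 [ 0.58  1.03  1.01 -1.24  2.15 -1.  ] 0.0
0 0 0.2 0.15 [ 0.61  1.2   0.86 -1.2   2.16 -0.97] 0.0
0 0 0.2 0.22 [ 0.61  1.09  0.91 -1.25  2.19 -1.04] 0.0
0 0 0.2 0.3 [ 0.61  0.97  0.93 -1.29  2.21 -1.15] 0.023
-6 -0.02 0.085 0.116 [ 0.48  1.09  1.14 -1.13  2.07 
[... 913 characters left out ...]
13 0.22 [ 0.5   1.03  1.01 -1.15  2.25 -0.95] 0.0
-12 -0.02 0.17 0.22 [ 0.55  1.1   0.89 -1.16  2.31 -0.99] 0.0
-12 -0.02 0.2 0.15 [ 0.58  1.27  0.73 -1.12  2.33 -0.96] 0.0
-12 -0.02 0.2 0.22 [ 0.58  1.16  0.78 -1.18  2.35 -1.04] 0.0
-12 -0.02 0.2 0.3 [ 0.58  1.05  0.8  -1.26  2.38 -1.16] 0.0
-12 0 0.085 0.116 [ 0.44  1.17  1.   -1.11  2.15 -0.84] 0.0
-12 0 0.085 0.22 [ 0.44  0.99  1.07 -1.18  2.19 -0.95] 0.0
-12 0 0.13 0.22 [ 0.49  1.07  0.95 -1.18  2.25 -0.99] 0.0
-12 0 0.17 0.22 [ 0.53  1.14  0.82 -1.19  2.31 -1.04] 0.0
-12 0 0.2 0.15 [ 0.56  1.32  0.65 -1.17  2.33 -1.01] 0.0
-12 0 0.2 0.22 [ 0.56  1.2   0.7  -1.22  2.35 -1.09] 0.0
-12 0 0.2 0.3 [ 0.56  1.09  0.73 -1.29  2.37 -1.2 ] 0.011
```

```bash
cat >> plan.py <<'E'
def clear(q,pt):
    a1,off,d1,b,L2,c,L3,Lt=K;A=Z(q[0]);U=Y(q[1]);F=Y(q[1]+q[2])
    e=np.array([a1,off,d1])+U@[b,0,L2];w=e+F@[c,0,L3];e2=e+F@[c,0,0];t=fk(q,K)[0]
    g=lambda P,Q:min(np.linalg.norm(P+u*(Q-P)-pt) for u in np.linspace(0,1,60))
    return np.round([g(A@e2,A@w),g(A@w,t)],3),(A@w).round(3)
E
python3 - <<'E'
from plan import *
from workcell import r
s=r.sense()
rows=[([0,1.3,-.7],[0,-10,0])]*9+[([0,0,-.4],[0,0,-10])]*9+[([0,0,-3.],[0,0,0])]*3+[([0,-2.9,0],[0,0,0])]*4
sim(s,rows)
for y,z in((.2,.116),(.2,.22),(.085,.116)):
    Rt=np.c_[np.cross([0,0,-1],RR@[0,-1,0]),[0,0,-1],RR@[0,-1,0]]
    q,e=ik(RC+RR@[0,y,z],Rt,K,[.5,1.1,1.1,-1.2,2,-.8]);print(y,z,clear(q,[.441,.348,.022]))
E
```

```text
dp [1.3  0.01 0.7 ] tw [0, -10, 0] q [ 0.15  0.17  1.47 -0.17  1.54  0.22] e 0.0 v 0.43 rf [-0.001  0.103  0.295]
dp [1.4  0.01 0.47] tw [0, -10, 0] q [ 0.26  0.25  1.41 -0.33  1.59  0.33] e 0.0 v 0.41 rf [-0.001  0.116  0.288]
dp [1.46 0.01 0.22] tw [0, -10, 0] q [ 0.35  0.35  1.35 -0.48  1.66  0.42] e 0.0 v 0.38 rf [-0.001  0.129  0.281]
dp [ 1.48  0.01 -0.04] tw [0, -10, 0] q [ 0.43  0.46  1.28 -0.61  1.74  0.49] e 0.0 v 0.35 rf [-0.001  0.142  0.274]
dp [ 1.45  0.01 -0.3 ] tw [0, -10, 0] q [ 0.49  0.58  1.2  -0.74  1.83  0.54] e 0.0 v 0.37 rf [-0.001  0.155  0.267]
dp [ 1.37  0.01 -0.54] tw [0, -10, 0] q [ 0.54  0.7   1.13 -0.86  1.92  0.56] e 0.0 v 0.38 rf [-0.001  0.168  0.26 ]
dp [ 1.26  0.01 -0.77] tw [0, -10, 0] q [ 0.58  0.83  1.05 -0.99  2.02  0.56] e 0.0 v 0.38 rf [-0.001  0.181  0.253]
dp [ 1.1   0.01 -0.98] tw [0, -10, 0] q [ 0.61  0.95  0.98 -1.12  2.11  0.54] e 0.0 v 0.38 rf [-0.001  0.194  0.246]
dp [ 0.92  0.01 -1.16] tw [0, -10, 0] q [ 0.62  1.07  0.9  -1.26  2.19  0.5 ] e 0.0 v 0.37 rf [-0.001  0.207  0.239]
dp [ 0.4 -0.   0. ] tw [0, 0, -10] q [ 0.62  1.07  0.9  
[... 1257 characters left out ...]
15 -0.94] e 0.0 v 0.17 rf [-0.001  0.207  0.113]
dp [ 0.02 -0.01  2.9 ] tw [0, 0, 0] q [ 0.6   1.22  0.91 -1.18  2.11 -0.9 ] e 0.0 v 0.26 rf [-0.001  0.178  0.113]
dp [ 0.02 -0.01  2.9 ] tw [0, 0, 0] q [ 0.57  1.17  1.01 -1.18  2.07 -0.86] e 0.0 v 0.24 rf [-0.001  0.149  0.113]
dp [ 0.02 -0.01  2.9 ] tw [0, 0, 0] q [ 0.53  1.13  1.09 -1.18  2.03 -0.83] e 0.0 v 0.21 rf [-0.001  0.12   0.113]
dp [ 0.02 -0.01  2.9 ] tw [0, 0, 0] q [ 0.5   1.09  1.17 -1.19  2.   -0.8 ] e 0.0 v 0.2 rf [-0.001  0.091  0.113]
0.2 0.116 (array([0.217, 0.156]), array([0.58 , 0.556, 0.116]))
0.2 0.22 (array([0.291, 0.234]), array([0.58 , 0.556, 0.22 ]))
0.085 0.116 (array([0.175, 0.156]), array([0.572, 0.442, 0.116]))
```

```bash
python3 - <<'E'
from plan import *
from workcell import r
f=r.grab_frame("scene")
print(proj(f,[(251,143),(270,151),(293,146),(272,136)],.0).round(3))
print(proj(f,[(297,118),(297,118)],.1).round(3),proj(f,[(297,118)],.16).round(3))
f=r.grab_frame("top");print(proj(f,[(171,165),(148,197),(112,165)],.02).round(3),proj(f,[(171,160),(112,165)],.2).round(3))
E
```

```text
[[0.549 0.658 0.   ]
 [0.586 0.554 0.   ]
 [0.686 0.548 0.   ]
 [0.653 0.676 0.   ]]
[[0.727 0.585 0.1  ]
 [0.727 0.585 0.1  ]] [[0.664 0.462 0.16 ]]
[[0.674 0.516 0.02 ]
 [0.558 0.592 0.02 ]
 [0.671 0.735 0.02 ]] [[0.653 0.44  0.2  ]
 [0.635 0.627 0.2  ]]
```

```bash
python3 - <<'E'
from plan import *
rng=np.random.default_rng(0)
def best(p,phi,sg):
    a=RY+np.radians(phi);zt=np.array([np.cos(a),np.sin(a),0]);yt=np.array([0,0,float(sg)]);Rt=np.c_[np.cross(yt,zt),yt,zt]
    sol=[]
    for _ in range(12):
        q,e=ik(p,Rt,K,rng.uniform(lo,hi))
        if e<1e-3 and not any(np.abs(q-o).max()<.05 for o in sol): sol.append(q)
    return sol
for side,y in((1,.100),(-1,-.097)):
  for phi in(0,10,20,30,45,60):
    for x,z in((-.06,.116),(-.06,.22),(-.13,.116)):
      for q in best(RC+RR@[x,y,z],-side*phi,-1): print(side,-side*phi,x,z,q.round(2))
E
```

```text
1 0 -0.06 0.116 [ 0.28  0.51  2.46  3.49  1.41 -0.06]
1 0 -0.06 0.22 [ 0.28 -0.03  2.6   3.54  1.04 -0.21]
1 0 -0.13 0.116 [ 0.41  0.5   2.56  3.63  1.49 -0.04]
1 0 -0.13 0.116 [-1.56  2.05  2.56  1.58  1.66 -1.47]
1 -10 -0.06 0.116 [ 0.46  0.53  2.36  3.86  1.38 -0.16]
1 -10 -0.06 0.22 [ 0.46  0.09  2.48  3.93  1.14 -0.4 ]
1 -10 -0.13 0.116 [ 0.61  0.51  2.44  4.01  1.45 -0.14]
1 -20 -0.06 0.116 [ 0.57  0.57  2.24  4.16  1.39 -0.28]
1 -20 -0.06 0.22 [ 0.57  0.2   2.34  4.22  1.26 -0.52]
1 -20 -0.13 0.116 [ 0.72  0.54  2.32  4.3   1.46 -0.25]
1 -30 -0.06 0.116 [ 0.64  0.62  2.11  4.4   1.44 -0.39]
-1 0 -0.06 0.116 [-0.87  0.52  2.65  2.34  1.59 -0.02]
-1 10 -0.06 0.116 [-1.08  0.5   2.62  1.95  1.57  0.01]
-1 20 -0.06 0.116 [-1.16  0.5   2.54  1.7   1.56  0.1 ]
-1 20 -0.13 0.116 [-1.62  0.53  2.67  1.25  1.55 -0.06]
-1 30 -0.06 0.116 [-1.17  0.51  2.44  1.52  1.58  0.19]
-1 30 -0.06 0.22 [-1.17  0.    2.57  1.52  1.6   0.57]
-1 30 -0.13 0.116 [-1.49  0.5   2.56  1.2   1.6   0.08]
-1 45 -0.06 0.116 [-1.13  0.57  2.26  1.31  1.66  0.31]
-1 45 -0.06 0.22 [-1.13  0.19  2.36  1.34  1.72  0.58]
-1 45 -0.13 0.116 [-1.34  0.53  2.38  1.09  1.68  0.21]
-1 60 -0.06 0.116 [-1.05  0.64  2.06  1.15  1.76  0.4 ]
-1 60 -0.06 0.22 [-1.05  0.34  2.14  1.2   1.84  0.6 ]
-1 60 -0.13 0.116 [-1.21  0.59  2.19  0.99  1.78  0.3 ]
```

```bash
cat > path.py <<'E'
from plan import *
def ori(phi,e,rho):
    a=RY+np.radians(phi);h=np.array([np.cos(a),np.sin(a),0]);u=np.array([0,0,1.]);R=np.c_[np.cross(u,h),u,h]
    return R@Ro.from_euler('x',-e,degrees=True).as_matrix()@Ro.from_euler('z',rho,degrees=True).as_matrix()
def walk(R,p,q,wps,verbose=True,prev=None):
    """wps: (n,(x,y,z) riser frame m,phi,e,rho); prev: params of start"""
    p0,f0=np.array(prev[0],float),np.array(prev[1],float)
    for n,P,*g in wps:
        P=np.array(P,float);g=np.array(g,float);print("--",P,g)
        for i in range(1,n+1):
            u=i/n;pt=RC+RR@(p0+(P-p0)*u);Rt=ori(*(f0+(g-f0)*u))
            dp=R.T@(pt-p)*100;tw=np.degrees(Ro.from_matrix(R.T@Rt).as_rotvec())
            qn,e=ik(pt,Rt,K,q);v=(np.abs(qn-q)/.125/np.array([2.57,2.57,3.14,3.14,3.14,3.14])).max()
            print(dp.round(1).tolist(),tw.round(1).tolist(),"q",qn.round(2).tolist(),"m",np.minimum(qn-lo,hi-qn).min().round(2),"" if e<2e-3 else f"ERR{e:.3f}","v",v.round(2))
            R,p,q=Rt,pt,qn
        p0,f0=P,g
    return R,p,q
E
python3 - <<'E'
from path import *
from workcell import r
s=r.sense();R=Ro.from_rotvec(s["eef_rot"]).as_matrix();p=s["tcp_pos"];q=s["q"]
print(np.degrees(Ro.from_matrix(R.T@ori(0,-90,0)).as_rotvec()))
pos=RR.T@(p-RC)
w=[(7,(-.06,-.12,.28),60,-90,0),(9,(-.05,-.14,.26),60,0,0),(6,(-.11,-.07,.22),30,0,0),(5,(-.12,.06,.20),0,0,0),(4,(-.13,.13,.18),-22,0,0),(3,(-.13,.132,.116),-22,0,0),(4,(-.05,.10,.116),-22,0,0)]
walk(R,p,q,w,prev=(pos,(0,-90,0)))
E
```

```text
[-0.06055962  0.00801745  0.25879434]
-- [-0.06 -0.12  0.28] [ 60. -90.   0.]
[-2.9, -0.9, 0.3] [-0.1, 0.0, -8.3] q [-0.02, 0.06, 1.58, -0.0, 1.51, -0.1] m 1.0  v 0.5
[-2.8, -1.3, 0.3] [0.0, 0.0, -8.6] q [-0.08, 0.02, 1.62, -0.0, 1.5, -0.3] m 0.96  v 0.52
[-2.6, -1.7, 0.3] [0.0, 0.0, -8.6] q [-0.13, -0.02, 1.66, -0.0, 1.5, -0.51] m 0.92  v 0.53
[-2.3, -2.0, 0.3] [0.0, 0.0, -8.6] q [-0.19, -0.05, 1.7, -0.0, 1.49, -0.72] m 0.89  v 0.53
[-2.0, -2.4, 0.3] [0.0, 0.0, -8.6] q [-0.26, -0.08, 1.73, -0.0, 1.49, -0.93] m 0.86  v 0.54
[-1.6, -2.6, 0.3] [0.0, 0.0, -8.6] q [-0.32, -0.1, 1.76, -0.0, 1.48, -1.15] m 0.84  v 0.54
[-1.2, -2.8, 0.3] [0.0, 0.0, -8.6] q [-0.38, -0.12, 1.79, -0.0, 1.48, -1.36] m 0.82  v 0.55
-- [-0.05 -0.14  0.26] [60.  0.  0.]
[-0.2, -0.1, 0.2] [-10.0, -0.0, 0.0] q [-0.5, -0.17, 1.85, 0.17, 1.46, -1.5] m 0.77  v 0.45
[-0.2, -0.2, 0.2] [-10.0, -0.0, -0.0] q [-0.62, -0.2, 1.9, 0.35, 1.46, -1.64] m 0.74  v 0.45
[-0.2, -0.2, 0.2] [-10.0, 0.0, 0.0] q [-0.74, -0.21, 1.95, 0.52, 1.49, -1.78] m 0.73  v 0.43
[-0.2, -0.2, 0.1] [-10.0, -0.0, -0.0] q [-0.84, -0.18, 2.0, 0.67, 1.54, 
[... 2037 characters left out ...]
  0.]
[0.1, -2.1, -0.0] [0.0, 0.0, 0.0] q [0.7, 0.59, 2.34, 4.09, 1.62, -3.0] m 0.0 ERR0.326 v 0.18
[0.1, -2.1, -0.0] [0.0, 0.0, 0.0] q [0.71, 0.65, 2.31, 4.12, 1.62, -3.0] m 0.0 ERR0.304 v 0.18
[0.1, -2.1, -0.0] [0.0, 0.0, 0.0] q [0.72, 0.71, 2.28, 4.15, 1.62, -3.0] m 0.0 ERR0.282 v 0.18
-- [-0.05   0.1    0.116] [-22.   0.   0.]
[0.0, 0.0, 2.2] [0.0, 0.0, 0.0] q [0.65, 0.7, 2.28, 4.08, 1.6, -3.0] m 0.0 ERR0.281 v 0.21
[0.0, 0.0, 2.2] [0.0, 0.0, 0.0] q [0.59, 0.69, 2.28, 4.02, 1.58, -3.0] m 0.0 ERR0.282 v 0.2
[0.0, 0.0, 2.2] [0.0, 0.0, 0.0] q [0.53, 0.68, 2.27, 3.96, 1.56, -3.0] m 0.0 ERR0.283 v 0.19
[0.0, 0.0, 2.2] [0.0, 0.0, 0.0] q [0.47, 0.68, 2.27, 3.9, 1.53, -3.0] m 0.0 ERR0.284 v 0.18
```

```bash
python3 - <<'E' | grep -v "^\[.*m 0\.[2-9].*  v 0\.[0-6]" 
from path import *
from workcell import r
s=r.sense();R=Ro.from_rotvec(s["eef_rot"]).as_matrix();p=s["tcp_pos"];q=s["q"]
pos=RR.T@(p-RC)
w=[(7,(-.0,-.12,.28),60,-90,0),(9,(-.0,-.12,.26),60,0,0),(18,(0,-.12,.26),60,0,180),(8,(.04,-.04,.25),20,0,180),(8,(.04,.12,.24),-20,0,180),(18,(.04,.12,.24),-20,0,360),(5,(-.10,.135,.2),-22,0,360),(4,(-.125,.133,.116),-22,0,360),(4,(-.05,.10,.116),-22,0,360)]
R,p,q=walk(R,p,q,w,prev=(pos,(0,-90,0)));print(q.round(2),"GRIP")
# board in tool -> carry, placement
B=np.eye(4);B[:3,:3]=RR;B[:3,3]=RC+RR@[.002,.0588,.116]
T=np.eye(4);T[:3,:3]=R;T[:3,3]=p
X=np.linalg.inv(B)@T
B2=np.eye(4);B2[:3,:3]=RR@np.diag([1,-1,-1.]) ;B2[:3,3]=RC+RR@[0,-.055,.117]
T2=B2@X;print("place rf",RR.T@(T2[:3,3]-RC),np.degrees(Ro.from_matrix(T2[:3,:3].T@ori(22,0,180)).as_rotvec()))
pl=RR.T@(T2[:3,3]-RC)
w=[(4,(-.04,.10,.24),-22,0,360),(18,(.04,.06,.25),-20,0,180),(8,(.04,-.04,.25),15,0,180),(5,(0,-.10,.2),22,0,180),(6,pl,22,0,180)]
walk(R,p,q,w,prev=((-.05,.10,.116),(-22,0,360)))
E
```

```text
-- [-0.   -0.12  0.28] [ 60. -90.   0.]
[-2.9, 0.0, 0.3] [-0.1, 0.0, -8.3] q [-0.02, 0.08, 1.55, -0.0, 1.51, -0.1] m 1.02  v 0.51
[-2.9, -0.4, 0.3] [0.0, 0.0, -8.6] q [-0.07, 0.06, 1.58, -0.0, 1.5, -0.3] m 1.0  v 0.52
-- [-0.   -0.12  0.26] [60.  0.  0.]
-- [ 0.   -0.12  0.26] [ 60.   0. 180.]
-- [ 0.04 -0.04  0.25] [ 20.   0. 180.]
-- [0.04 0.12 0.24] [-20.   0. 180.]
[-1.9, 0.1, 0.7] [-0.0, 5.0, -0.0] q [-0.54, -0.08, 2.54, 2.29, 1.08, 0.49] m 0.16  v 0.53
[-1.9, 0.1, 0.5] [-0.0, 5.0, 0.0] q [-0.38, -0.09, 2.55, 2.55, 0.98, 0.36] m 0.15  v 0.67
[-2.0, 0.1, 0.3] [-0.0, 5.0, 0.0] q [-0.21, -0.06, 2.53, 2.86, 0.92, 0.17] m 0.17  v 0.79
[-2.0, 0.1, 0.2] [-0.0, 5.0, 0.0] q [-0.03, -0.01, 2.49, 3.19, 0.91, -0.03] m 0.21  v 0.84
[-2.0, 0.1, 0.0] [-0.0, 5.0, 0.0] q [0.13, 0.06, 2.42, 3.49, 0.94, -0.21] m 0.28  v 0.78
-- [0.04 0.12 0.24] [-20.   0. 360.]
-- [-0.1    0.135  0.2  ] [-22.   0. 360.]
[-0.7, -0.8, -2.7] [0.0, -0.4, 0.0] q [0.57, 0.29, 2.21, 4.24, 1.24, 2.58] m 0.19  v 0.16
[-0.7, -0.8, -2.7] [0.0, -0.4, 0.0] q [0.62, 0.29, 2.23, 4.28, 1.28, 2.59] m 0.15  v 0.17
[-0.7, -0.8, -2.7
[... 2075 characters left out ...]
.53, 1.99, 1.32, 0.51] m 0.17  v 0.22
[0.9, 1.0, -1.2] [0.0, -1.4, 0.0] q [-0.89, 0.09, 2.52, 1.91, 1.38, 0.5] m 0.18  v 0.21
-- [-0.052  -0.0962  0.117 ] [ 22.   0. 180.]
[-0.4, 1.4, -0.8] [0.0, 0.0, 0.0] q [-0.98, 0.19, 2.51, 1.82, 1.46, 0.42] m 0.19  v 0.15
[-0.4, 1.4, -0.8] [0.0, 0.0, 0.0] q [-1.01, 0.24, 2.52, 1.8, 1.48, 0.37] m 0.18  v 0.16
[-0.4, 1.4, -0.8] [0.0, 0.0, 0.0] q [-1.04, 0.3, 2.52, 1.78, 1.5, 0.31] m 0.18  v 0.18
[-0.4, 1.4, -0.8] [0.0, 0.0, 0.0] q [-1.07, 0.36, 2.52, 1.75, 1.52, 0.25] m 0.18  v 0.19
[-0.4, 1.4, -0.8] [0.0, 0.0, 0.0] q [-1.1, 0.43, 2.52, 1.73, 1.54, 0.19] m 0.18  v 0.2
[-0.4, 1.4, -0.8] [0.0, 0.0, 0.0] q [-1.13, 0.49, 2.51, 1.69, 1.55, 0.13] m 0.19  v 0.21
```

Emit:
drive_tool:
  moves:
    - {"dp": [-5.2,0,1.1],"twist": [0,0,0],"gripper": 0.5}
    - {"dp": [-5.2,0,1.1],"twist": [0,0,0],"gripper": 0.5}
    - {"dp": [-5.2,0,1.1],"twist": [0,0,0],"gripper": 0.5}
    - {"dp": [-5.2,0,1.1],"twist": [0,0,0],"gripper": 0.5}
    - {"dp": [0,0,0],"twist": [0,0,-10],"gripper": 0.5}
    - {"dp": [0,0,0],"twist": [0,0,-10],"gripper": 0.5}
    - {"dp": [0,0,0],"twist": [0,0,-10],"gripper": 0.5}
    - {"dp": [0,0,0],"twist": [0,0,-10],"gripper": 0.5}

```text
clock: 7.18
tcp_pos: [0.5352, -0.0715, 0.2567]
eef_rot: [-1.417, -2.802, 0.0]
wrist_force: [-0.2, 0.4, -0.2]
opening: 0.504
finger_force: 0.0
```

Emit:
drive_tool:
  moves:
    - {"dp": [0,0,0],"twist": [0,0,-10],"gripper": 0.5}
    - {"dp": [0,0,0],"twist": [0,0,-10],"gripper": 0.5}
    - {"dp": [0,0,0],"twist": [-10,0,0],"gripper": 0.5}
    - {"dp": [0,0,0],"twist": [-10,0,0],"gripper": 0.5}
    - {"dp": [0,0,0],"twist": [-10,0,0],"gripper": 0.5}
    - {"dp": [0,0,0],"twist": [-10,0,0],"gripper": 0.5}
    - {"dp": [0,0,0],"twist": [-10,0,0],"gripper": 0.5}
    - {"dp": [0,0,0],"twist": [-10,0,0],"gripper": 0.5}

```text
clock: 8.18
tcp_pos: [0.5355, -0.072, 0.2576]
eef_rot: [0.727, 2.379, 1.38]
wrist_force: [0.7, 0.2, -0.2]
opening: 0.499
finger_force: 0.0
```

Emit:
drive_tool:
  moves:
    - {"dp": [0,0,0],"twist": [-10,0,0],"gripper": 0.5}
    - {"dp": [0,0,0],"twist": [-10,0,0],"gripper": 0.5}
    - {"dp": [0,0,0],"twist": [-10,0,0],"gripper": 0.5}
    - {"dp": [0,0,0],"twist": [0,0,10],"gripper": 0.5}
    - {"dp": [0,0,0],"twist": [0,0,10],"gripper": 0.5}
    - {"dp": [0,0,0],"twist": [0,0,10],"gripper": 0.5}
    - {"dp": [0,0,0],"twist": [0,0,10],"gripper": 0.5}
    - {"dp": [0,0,0],"twist": [0,0,10],"gripper": 0.5}

```text
clock: 9.18
tcp_pos: [0.5355, -0.0713, 0.257]
eef_rot: [-1.403, -1.549, -2.068]
wrist_force: [-0.0, 0.1, -0.9]
opening: 0.504
finger_force: 0.0
```

Emit:
drive_tool:
  moves:
    - {"dp": [0,0,0],"twist": [0,0,10],"gripper": 0.5}
    - {"dp": [0,0,0],"twist": [0,0,10],"gripper": 0.5}
    - {"dp": [0,0,0],"twist": [0,0,10],"gripper": 0.5}
    - {"dp": [0,0,0],"twist": [0,0,10],"gripper": 0.5}
    - {"dp": [0,0,0],"twist": [0,0,10],"gripper": 0.5}
    - {"dp": [0,0,0],"twist": [0,0,10],"gripper": 0.5}
    - {"dp": [0,0,0],"twist": [0,0,10],"gripper": 0.5}
    - {"dp": [0,0,0],"twist": [0,0,10],"gripper": 0.5}

```text
clock: 10.18
tcp_pos: [0.5355, -0.0712, 0.257]
eef_rot: [-1.675, -0.23, -1.127]
wrist_force: [0.2, 0.4, 0.6]
opening: 0.501
finger_force: 0.0
```

```bash
python3 - <<'E'
from path import *
from workcell import r
s=r.sense();R,p=st(s);pos=RR.T@(p-RC)
print(np.degrees(Ro.from_matrix(R.T@ori(60,0,130)).as_rotvec()).round(1))
w=[(5,pos,60,0,180),(12,(.04,-.04,.25),20,0,180),(14,(.04,.13,.24),-20,0,180),(18,(.02,.13,.22),-20,0,360),(7,(-.112,.123,.116),-20,0,360),(4,(-.05,.10,.116),-20,0,360)]
walk(R,p,s["q"],w,prev=(pos,(60,0,130)))
E
```

```text
t 10.175 q [-0.975, 0.37, 1.985, 1.294, 1.837, -0.118] tcp [ 0.5355 -0.0712  0.257 ] riserframe [-0.0004 -0.1236  0.257 ] F [0.2 0.4 0.6] op 0.501 ff 0.0
[[0.537, 0.632, 0.559], [-0.362, -0.426, 0.829], [0.762, -0.647, -0.0]]
[ 0.   0.  -0.3]
-- [-0.00035316 -0.12356315  0.2570022 ] [ 60.   0. 180.]
[0.0, 0.0, -0.0] [0.0, 0.0, 9.7] q [-0.98, 0.37, 1.98, 1.29, 1.84, 0.05] m 0.72  v 0.43
[0.0, 0.0, 0.0] [0.0, 0.0, 10.0] q [-0.98, 0.37, 1.98, 1.29, 1.84, 0.23] m 0.72  v 0.44
[0.0, 0.0, 0.0] [0.0, -0.0, 10.0] q [-0.98, 0.37, 1.98, 1.29, 1.84, 0.4] m 0.72  v 0.44
[0.0, 0.0, 0.0] [0.0, 0.0, 10.0] q [-0.98, 0.37, 1.98, 1.29, 1.84, 0.57] m 0.72  v 0.44
[0.0, 0.0, 0.0] [-0.0, -0.0, 10.0] q [-0.98, 0.37, 1.98, 1.29, 1.84, 0.75] m 0.72  v 0.44
-- [ 0.04 -0.04  0.25] [ 20.   0. 180.]
[-0.1, 0.1, 0.8] [-0.0, 3.3, 0.0] q [-0.97, 0.33, 2.04, 1.34, 1.79, 0.74] m 0.66  v 0.13
[-0.1, 0.1, 0.8] [-0.0, 3.3, 0.0] q [-0.97, 0.3, 2.09, 1.38, 1.75, 0.74] m 0.61  v 0.13
[-0.1, 0.1, 0.8] [-0.0, 3.3, 0.0] q [-0.96, 0.26, 2.14, 1.43, 1.7, 0.73] m 0.56  v 0.13
[-0.2, 0.1, 0.7] [-0.0, 3.3, 0.0] q [-0.95, 0.22, 2.
[... 4039 characters left out ...]
45, 2.23, 4.23, 1.34, 2.73] m 0.2  v 0.1
[-0.7, -1.5, -1.7] [0.0, 0.0, 0.0] q [0.66, 0.48, 2.24, 4.26, 1.38, 2.77] m 0.17  v 0.11
[-0.7, -1.5, -1.7] [0.0, 0.0, 0.0] q [0.69, 0.52, 2.25, 4.28, 1.41, 2.81] m 0.15  v 0.12
[-0.7, -1.5, -1.7] [0.0, 0.0, 0.0] q [0.73, 0.57, 2.25, 4.31, 1.44, 2.85] m 0.12  v 0.14
-- [-0.05   0.1    0.116] [-20.   0. 360.]
[-0.0, -0.0, 1.7] [0.0, 0.0, 0.0] q [0.69, 0.57, 2.25, 4.27, 1.43, 2.85] m 0.15  v 0.14
[-0.0, -0.0, 1.7] [0.0, 0.0, 0.0] q [0.64, 0.57, 2.24, 4.23, 1.41, 2.85] m 0.15  v 0.14
[-0.0, -0.0, 1.7] [0.0, 0.0, 0.0] q [0.6, 0.57, 2.24, 4.18, 1.4, 2.86] m 0.14  v 0.13
[-0.0, -0.0, 1.7] [0.0, 0.0, 0.0] q [0.56, 0.58, 2.23, 4.14, 1.38, 2.86] m 0.14  v 0.13
```

Emit:
drive_tool:
  moves:
    - {"dp": [0,0,0],"twist": [0,0,10],"gripper": 0.5}
    - {"dp": [0,0,0],"twist": [0,0,10],"gripper": 0.5}
    - {"dp": [0,0,0],"twist": [0,0,10],"gripper": 0.5}
    - {"dp": [0,0,0],"twist": [0,0,10],"gripper": 0.5}
    - {"dp": [0,0,0],"twist": [0,0,9.7],"gripper": 0.5}

```text
clock: 10.8
tcp_pos: [0.5355, -0.0713, 0.257]
eef_rot: [-1.52, 0.465, -0.464]
wrist_force: [-0.5, 0.1, -0.2]
opening: 0.5
finger_force: 0.0
```

Emit:
drive_tool:
  moves:
    - {"dp": [-0.2,0.1,1.2],"twist": [0,5,0],"gripper": 0.5}
    - {"dp": [-0.2,0.1,1.1],"twist": [0,5,0],"gripper": 0.5}
    - {"dp": [-0.3,0.1,1.1],"twist": [0,5,0],"gripper": 0.5}
    - {"dp": [-0.4,0.1,1],"twist": [0,5,0],"gripper": 0.5}
    - {"dp": [-0.5,0.1,1],"twist": [0,5,0],"gripper": 0.5}
    - {"dp": [-0.6,0.1,1],"twist": [0,5,0],"gripper": 0.5}
    - {"dp": [-0.6,0.1,0.9],"twist": [0,5,0],"gripper": 0.5}
    - {"dp": [-0.7,0,0.9],"twist": [0,5,0],"gripper": 0.5}

```text
clock: 11.8
tcp_pos: [0.5782, 0.0083, 0.2497]
eef_rot: [-1.328, 1.0, -1.008]
wrist_force: [-0.0, 0.1, -0.3]
opening: 0.498
finger_force: 0.0
```

Emit:
drive_tool:
  moves:
    - {"dp": [-1.2,0.1,0.4],"twist": [0,2.9,0],"gripper": 0.5}
    - {"dp": [-1.2,0.1,0.4],"twist": [0,2.9,0],"gripper": 0.5}
    - {"dp": [-1.2,0.1,0.3],"twist": [0,2.9,0],"gripper": 0.5}
    - {"dp": [-1.2,0.1,0.2],"twist": [0,2.9,0],"gripper": 0.5}
    - {"dp": [-1.2,0.1,0.2],"twist": [0,2.9,0],"gripper": 0.5}
    - {"dp": [-1.2,0.1,0.1],"twist": [0,2.9,0],"gripper": 0.5}
    - {"dp": [-1.2,0.1,0.1],"twist": [0,2.9,0],"gripper": 0.5}

```text
clock: 12.68
tcp_pos: [0.5841, 0.0945, 0.2425]
eef_rot: [-1.172, 1.261, -1.27]
wrist_force: [1.4, -0.1, 0.7]
opening: 0.501
finger_force: 0.0
```

Emit:
drive_tool:
  moves:
    - {"dp": [-1.2,0.1,0],"twist": [0,2.9,0],"gripper": 0.5}
    - {"dp": [-1.2,0.1,-0.1],"twist": [0,2.9,0],"gripper": 0.5}
    - {"dp": [-1.2,0.1,-0.1],"twist": [0,2.9,0],"gripper": 0.5}
    - {"dp": [-1.2,0,-0.2],"twist": [0,2.9,0],"gripper": 0.5}
    - {"dp": [-1.2,0,-0.2],"twist": [0,2.9,0],"gripper": 0.5}
    - {"dp": [-1.2,0,-0.3],"twist": [0,2.9,0],"gripper": 0.5}
    - {"dp": [-1.2,0,-0.4],"twist": [0,2.9,0],"gripper": 0.5}

```text
clock: 13.55
tcp_pos: [0.5907, 0.1796, 0.2393]
eef_rot: [-0.973, 1.515, -1.523]
wrist_force: [-0.0, -0.3, -0.4]
opening: 0.502
finger_force: 0.0
```

Emit:
drive_tool:
  moves:
    - {"dp": [0,0,0],"twist": [0,0,10],"gripper": 0.5}
    - {"dp": [0,0,0],"twist": [0,0,10],"gripper": 0.5}
    - {"dp": [0,0,0],"twist": [0,0,10],"gripper": 0.5}
    - {"dp": [0,0,0],"twist": [0,0,10],"gripper": 0.5}
    - {"dp": [0,0,0],"twist": [0,0,10],"gripper": 0.5}
    - {"dp": [0,0,0],"twist": [0,0,10],"gripper": 0.5}
    - {"dp": [0,0,0],"twist": [0,0,10],"gripper": 0.5}
    - {"dp": [0,0,0],"twist": [0,0,10],"gripper": 0.5}

```text
clock: 14.55
tcp_pos: [0.5907, 0.179, 0.2393]
eef_rot: [0.204, 1.573, -0.471]
wrist_force: [-0.1, -0.4, -0.0]
opening: 0.498
finger_force: 0.0
```

Emit:
drive_tool:
  moves:
    - {"dp": [0,0,0],"twist": [0,0,10],"gripper": 0.5}
    - {"dp": [0,0,0],"twist": [0,0,10],"gripper": 0.5}
    - {"dp": [0,0,0],"twist": [0,0,10],"gripper": 0.5}
    - {"dp": [0,0,0],"twist": [0,0,10],"gripper": 0.5}
    - {"dp": [0,0,0],"twist": [0,0,10],"gripper": 0.5}
    - {"dp": [0,0,0],"twist": [0,0,10],"gripper": 0.5}
    - {"dp": [0,0,0],"twist": [0,0,10],"gripper": 0.5}
    - {"dp": [0,0,0],"twist": [0,0,10],"gripper": 0.5}

```text
clock: 15.55
tcp_pos: [0.5908, 0.179, 0.2393]
eef_rot: [1.179, 1.083, 0.623]
wrist_force: [-0.4, -1.5, 0.3]
opening: 0.499
finger_force: 0.0
```

```bash
python3 - <<'E'
from path import *
from workcell import r
s=r.sense();R,p=st(s);pos=RR.T@(p-RC)
print(pos,np.degrees(Ro.from_matrix(R.T@ori(-20,0,340)).as_rotvec()).round(1))
w=[(3,pos,-20,0,360),(7,(-.112,.123,.116),-20,0,360),(4,(-.05,.10,.116),-20,0,360)]
walk(R,p,s["q"],w,prev=(pos,(-20,0,340)))
f=r.grab_frame("top");P=RC+np.array([[.092,-.001,.122],[-.088,-.001,.122],[-.088,.119,.122],[.092,.119,.122]])@RR.T
im=f["image"][:,:,::-1].copy();c=(pix(f,P)).round().astype(int)
im=cv2.resize(im[140:300,220:380],None,fx=5,fy=5)
for u in pix(f,P): cv2.circle(im,tuple(((u-[220,140])*5).astype(int)),3,(0,0,255),1)
cv2.imwrite("pics/t4.png",im[:600])
E
```

```text
t 15.55 q [0.497, 0.319, 2.117, 4.19, 1.174, 2.2] tcp [0.5908 0.179  0.2393] riserframe [0.0373 0.1299 0.2393] F [-0.4 -1.5  0.3] op 0.499 ff 0.0
[[0.393, 0.137, 0.909], [0.855, 0.309, -0.416], [-0.339, 0.941, 0.004]]
[0.03726269 0.12994214 0.23934441] [ 0.   0.6 -0.2]
-- [0.03726269 0.12994214 0.23934441] [-20.   0. 360.]
[0.0, 0.0, 0.0] [0.1, 0.6, 6.5] q [0.49, 0.31, 2.12, 4.18, 1.16, 2.32] m 0.25  v 0.29
[0.0, 0.0, 0.0] [0.0, -0.0, 6.7] q [0.49, 0.31, 2.12, 4.18, 1.16, 2.43] m 0.25  v 0.3
[0.0, 0.0, 0.0] [0.0, 0.0, 6.7] q [0.49, 0.31, 2.12, 4.18, 1.16, 2.55] m 0.25  v 0.3
-- [-0.112  0.123  0.116] [-20.   0. 360.]
[-0.8, -1.8, -2.0] [0.0, 0.0, 0.0] q [0.52, 0.33, 2.16, 4.19, 1.2, 2.59] m 0.24  v 0.1
[-0.8, -1.8, -2.0] [0.0, 0.0, 0.0] q [0.55, 0.36, 2.18, 4.19, 1.24, 2.63] m 0.24  v 0.11
[-0.8, -1.8, -2.0] [0.0, 0.0, 0.0] q [0.58, 0.39, 2.21, 4.21, 1.29, 2.67] m 0.22  v 0.11
[-0.8, -1.8, -2.0] [0.0, 0.0, 0.0] q [0.61, 0.43, 2.23, 4.23, 1.33, 2.71] m 0.2  v 0.12
[-0.8, -1.8, -2.0] [0.0, 0.0, 0.0] q [0.65, 0.47, 2.24, 4.25, 1.37, 2.76] m 0.18  v 0.13
[-0.8, -1.8, -2.0] [0.0, 0.0, 0.0] q [0.69, 0.51, 2.25, 4.28, 1.41, 2.8] m 0.15  v 0.15
[-0.8, -1.8, -2.0] [0.0, 0.0, 0.0] q [0.73, 0.57, 2.25, 4.31, 1.44, 2.85] m 0.12  v 0.16
-- [-0.05   0.1    0.116] [-20.   0. 360.]
[-0.0, -0.0, 1.7] [0.0, 0.0, 0.0] q [0.69, 0.57, 2.25, 4.27, 1.43, 2.85] m 0.15  v 0.14
[-0.0, -0.0, 1.7] [0.0, 0.0, 0.0] q [0.64, 0.57, 2.24, 4.23, 1.41, 2.85] m 0.15  v 0.14
[-0.0, -0.0, 1.7] [0.0, 0.0, 0.0] q [0.6, 0.57, 2.24, 4.18, 1.4, 2.86] m 0.14  v 0.13
[-0.0, -0.0, 1.7] [0.0, 0.0, 0.0] q [0.56, 0.58, 2.23, 4.14, 1.38, 2.86] m 0.14  v 0.13
```

View pics/t4.png

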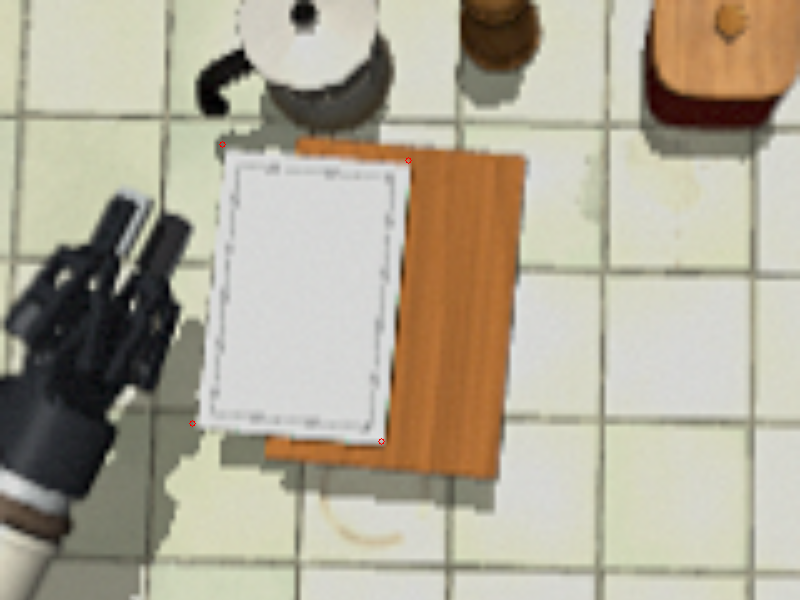

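The top crop shows the gripper left of the board. The board corners are at (224,150), (410,165), (385,442) and (202,428), about 3 mm from my estimate. I'll approach the overhanging strip now.

Emit:
drive_tool:
  moves:
    - {"dp": [0,0,0],"twist": [0,0.6,10],"gripper": 0.5}
    - {"dp": [0,0,0],"twist": [0,0,9.8],"gripper": 0.5}
    - {"dp": [-1.3,-3.1,-3.5],"twist": [0,0,0],"gripper": 0.5}
    - {"dp": [-1.3,-3.1,-3.5],"twist": [0,0,0],"gripper": 0.5}
    - {"dp": [-1.4,-3.1,-3.5],"twist": [0,0,0],"gripper": 0.5}
    - {"dp": [-1.4,-3.1,-3.5],"twist": [0,0,0],"gripper": 0.5}
    - {"dp": [0,0,0],"twist": [0,0,0],"gripper": 0.5}

```text
clock: 16.48
tcp_pos: [0.4385, 0.1858, 0.1127]
eef_rot: [1.371, 0.907, 0.886]
wrist_force: [1.1, 0.5, 0.3]
opening: 0.499
finger_force: 0.0
```

```bash
python3 - <<'E'
from path import *
from workcell import r
f=r.grab_frame("top");P=(proj(f,np.array([(224,150),(410,165),(385,442),(202,428)])/5+[219.6,139.6],.122)-RC)@RR
print(P.round(4).tolist(),P.mean(0).round(4),np.arctan2(*(P[0]+P[1]-P[2]-P[3])[[1,0]]))
s=r.sense();R,p=st(s);rowto(s,RC+RR@[-.05,.10,.116],ori(-20,0,0))
E
```

```text
[[0.0895, 0.1192, 0.122], [0.0902, -0.0007, 0.122], [-0.0871, -0.002, 0.122], [-0.0889, 0.1143, 0.122]] [0.0009 0.0577 0.122 ] 0.017346512501400346
t 16.525 q [0.742, 0.575, 2.245, 4.319, 1.445, 2.836] tcp [0.4402 0.1867 0.1145] riserframe [-0.1135  0.1271  0.1145] F [0.3 0.4 1.2] op 0.502 ff 0.0
[[0.405, 0.003, 0.915], [0.914, 0.01, -0.405], [-0.01, 1.0, 0.001]]
dp_cm [-0.39  0.14  6.89] [ 0.1 -0.1  0.6]
```

Emit:
drive_tool:
  moves:
    - {"dp": [-0.1,0.1,1.7],"twist": [0,0,0.6],"gripper": 0.5}
    - {"dp": [-0.1,0,1.7],"twist": [0,0,0],"gripper": 0.5}
    - {"dp": [-0.1,0,1.7],"twist": [0,0,0],"gripper": 0.5}
    - {"dp": [-0.1,0,1.8],"twist": [0,0,0],"gripper": 0.5}
    - {"dp": [0,0,0],"twist": [0,0,0],"gripper": 0.5}

```text
clock: 17.15
tcp_pos: [0.5042, 0.1547, 0.1186]
eef_rot: [1.379, 0.887, 0.902]
wrist_force: [-0.3, -0.2, 0.8]
opening: 0.501
finger_force: 0.0
```

```bash
python3 - <<'E'
from path import *
from workcell import r
s=r.sense();R,p=st(s);rowto(s,RC+RR@[-.05,.10,.116],ori(-20,0,0))
f=r.grab_frame("scene");cv2.imwrite("pics/s5.png",cv2.resize(f["image"][130:250,220:380,::-1],None,fx=5,fy=5,interpolation=2))
E
```

```text
t 17.15 q [0.551, 0.573, 2.226, 4.139, 1.385, 2.864] tcp [0.5042 0.1547 0.1186] riserframe [-0.0474  0.0997  0.1186] F [-0.3 -0.2  0.8] op 0.501 ff 0.0
[[0.408, -0.008, 0.913], [0.913, -0.005, -0.408], [0.008, 1.0, 0.005]]
dp_cm [-0.06 -0.26 -0.26] [ 0.3  0.1 -0.5]
```

View pics/s5.png

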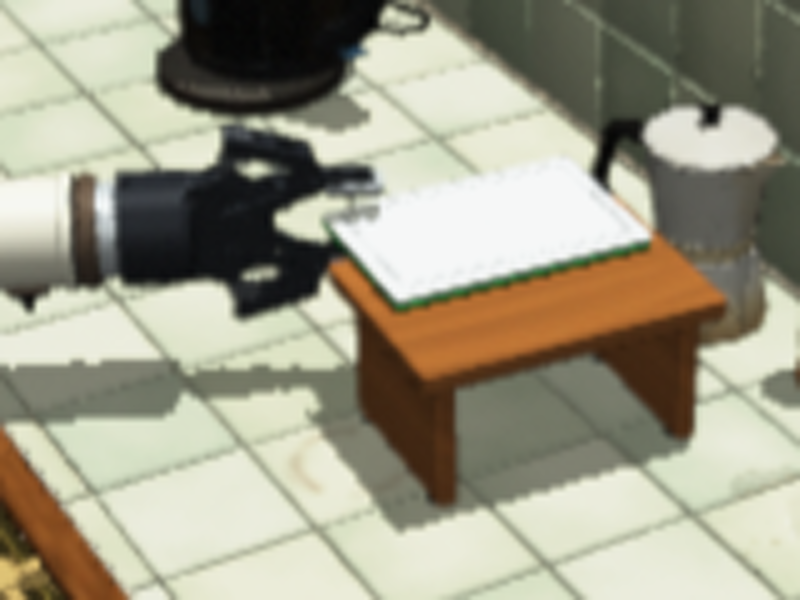

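The picture shows the upper finger over the board's near-left corner at (355,190) and the lower one behind the slab edge at (335,250). Centring on the thickness, then closing.

Emit:
drive_tool:
  moves:
    - {"dp": [0,-0.2,-0.2],"twist": [0.3,0,-0.5],"gripper": 0.5}
    - {"dp": [0,0,0],"twist": [0,0,0],"gripper": 0.25}
    - {"dp": [0,0,0],"twist": [0,0,0],"gripper": 0.15}
    - {"dp": [0,0,0],"twist": [0,0,0],"gripper": 0.1}
    - {"dp": [0,0,0],"twist": [0,0,0],"gripper": 0}
    - {"dp": [0,0,0],"twist": [0,0,0],"gripper": 0}
    - {"dp": [0,0,0],"twist": [0,0,0],"gripper": 0}
  squeeze: 100

```text
clock: 18.08
tcp_pos: [0.5005, 0.1569, 0.1156]
eef_rot: [1.377, 0.899, 0.895]
wrist_force: [-4.1, 2.4, 5.0]
opening: 0.124
finger_force: 97.4
```

```bash
python3 - <<'E'
from path import *
from workcell import r
s=r.sense();R,p=st(s);np.save("grip.npy",np.c_[R,p]);pos=RR.T@(p-RC)
print(np.degrees(Ro.from_matrix(R.T@ori(-20,0,360)).as_rotvec()))
w=[(4,(-.03,.10,.235),-20,0,360),(18,(.04,.06,.25),-20,0,180),(12,(.04,-.04,.25),15,0,180),(6,(0,-.10,.2),20,0,180),(6,(-.05,-.097,.13),20,0,180)]
walk(R,p,s["q"],w,prev=(pos,(-20,0,360)))
E
```

```text
t 18.075 q [0.561, 0.576, 2.229, 4.145, 1.384, 2.857] tcp [0.5005 0.1569 0.1156] riserframe [-0.0512  0.1016  0.1156] F [-4.1  2.4  5. ] op 0.124 ff 97.38212943077087
[[0.404, 0.002, 0.915], [0.915, 0.002, -0.404], [-0.002, 1.0, -0.001]]
[-0.04647402 -0.16506782  0.13672754]
-- [-0.03   0.1    0.235] [-20.   0. 360.]
[0.1, 3.0, 0.5] [-0.0, -0.2, 0.1] q [0.55, 0.48, 2.25, 4.15, 1.34, 2.8] m 0.2  v 0.3
[0.1, 3.0, 0.5] [0.0, 0.0, 0.0] q [0.54, 0.38, 2.28, 4.16, 1.3, 2.73] m 0.27  v 0.31
[0.1, 3.0, 0.5] [0.0, 0.0, 0.0] q [0.53, 0.28, 2.29, 4.17, 1.25, 2.66] m 0.26  v 0.3
[0.1, 3.0, 0.5] [0.0, 0.0, 0.0] q [0.52, 0.19, 2.3, 4.19, 1.21, 2.59] m 0.24  v 0.29
-- [0.04 0.06 0.25] [-20.   0. 180.]
[-0.1, 0.1, 0.4] [0.0, 0.0, -10.0] q [0.51, 0.19, 2.3, 4.18, 1.2, 2.42] m 0.25  v 0.44
[-0.1, 0.1, 0.4] [0.0, -0.0, -10.0] q [0.5, 0.19, 2.3, 4.17, 1.19, 2.24] m 0.26  v 0.44
[-0.1, 0.1, 0.4] [-0.0, 0.0, -10.0] q [0.49, 0.19, 2.3, 4.16, 1.18, 2.07] m 0.27  v 0.44
[-0.1, 0.0, 0.4] [-0.0, 0.0, -10.0] q [0.48, 0.18, 2.29, 4.15, 1.18, 1.9] m 0.28  v 0.44
[-0.1, 0.0, 0.4] [0.0, -0.0, -10.0] q [0.47, 0.18, 
[... 2764 characters left out ...]
, 1.94, 1.37, 0.48] m 0.16  v 0.17
[0.7, 0.8, -1.0] [0.0, -0.8, -0.0] q [-0.94, 0.13, 2.53, 1.88, 1.41, 0.46] m 0.17  v 0.17
-- [-0.05  -0.097  0.13 ] [ 20.   0. 180.]
[-0.3, 1.2, -0.8] [0.0, 0.0, 0.0] q [-0.97, 0.17, 2.53, 1.87, 1.43, 0.42] m 0.17  v 0.13
[-0.3, 1.2, -0.8] [0.0, 0.0, 0.0] q [-0.99, 0.21, 2.54, 1.85, 1.46, 0.37] m 0.16  v 0.14
[-0.3, 1.2, -0.8] [0.0, 0.0, 0.0] q [-1.02, 0.26, 2.55, 1.83, 1.48, 0.32] m 0.15  v 0.15
[-0.3, 1.2, -0.8] [0.0, 0.0, 0.0] q [-1.05, 0.31, 2.55, 1.8, 1.51, 0.27] m 0.15  v 0.16
[-0.3, 1.2, -0.8] [0.0, 0.0, 0.0] q [-1.08, 0.37, 2.55, 1.77, 1.52, 0.22] m 0.15  v 0.17
[-0.3, 1.2, -0.8] [0.0, 0.0, 0.0] q [-1.12, 0.42, 2.55, 1.74, 1.54, 0.17] m 0.15  v 0.18
```

```bash
python3 - <<'E'
from path import *
from workcell import r
a=r.grab_frame("scene");b=r.grab_frame("top")
for n,u,v in(("pot knob",(711/5+219.6,105/5+129.6),(304/5+219.6,14/5+139.6)),("mill",(750/5+239.6,148/5+129.6),(319,136)),("box lid",(413,197),(365,141))):
    for z in np.arange(.06,.3,.02):
        d=proj(a,[u],z)[0]-proj(b,[v],z)[0]
        if np.hypot(*d[:2])<.035: print(n,z.round(2),proj(b,[v],z)[0].round(3),d.round(3)[:2])
s=r.sense();R,p=st(s);pos=RR.T@(p-RC)
for z in(.28,.31,.34):
    print(z);walk(R,p,s["q"],[(5,(-.045,.10,z),-20,0,360),(10,(-.045,.08,z),-8,0,260),(10,(-.02,.02,z),2,0,180),(10,(.0,-.07,z),20,0,180)],prev=(pos,(-20,0,360)))
E
```

```text
pot knob 0.16 [0.722 0.111 0.16 ] [0.004 0.004]
pot knob 0.18 [0.717 0.109 0.18 ] [-0.013 -0.026]
mill 0.18 [ 0.739 -0.009  0.18 ] [ 0.008 -0.002]
mill 0.2 [ 0.733 -0.01   0.2  ] [-0.01  -0.031]
box lid 0.1 [ 0.748 -0.159  0.1  ] [0.008 0.03 ]
box lid 0.12 [ 0.742 -0.157  0.12 ] [-0.008  0.003]
box lid 0.14 [ 0.736 -0.154  0.14 ] [-0.024 -0.023]
t 18.175 q [0.561, 0.576, 2.229, 4.145, 1.384, 2.857] tcp [0.5005 0.1569 0.1156] riserframe [-0.0512  0.1016  0.1156] F [-5.1  1.6  4.9] op 0.126 ff 97.38159656524658
[[0.404, 0.002, 0.915], [0.915, 0.002, -0.404], [-0.002, 1.0, -0.001]]
0.28
-- [-0.045  0.1    0.28 ] [-20.   0. 360.]
[0.0, 3.3, 0.1] [-0.0, -0.2, 0.1] q [0.56, 0.46, 2.26, 4.16, 1.34, 2.79] m 0.21  v 0.35
[0.0, 3.3, 0.1] [0.0, 0.0, 0.0] q [0.56, 0.35, 2.29, 4.18, 1.3, 2.72] m 0.25  v 0.35
[0.0, 3.3, 0.1] [0.0, 0.0, 0.0] q [0.55, 0.24, 2.32, 4.2, 1.25, 2.64] m 0.23  v 0.35
[0.0, 3.3, 0.1] [0.0, 0.0, 0.0] q [0.55, 0.13, 2.33, 4.22, 1.21, 2.55] m 0.21  v 0.34
[0.0, 3.3, 0.1] [0.0, 0.0, 0.0] q [0.55, 0.03, 2.34, 4.26, 1.16, 2.46] m 0.17  v 0.32
-- [-0.045  0.08   0.28 ] [ -8.   0.
[... 8816 characters left out ...]
0] q [-0.4, -0.8, 2.7, 2.1, 0.52, 0.95] m 0.0 ERR0.048 v 0.69
[0.9, 0.0, 0.1] [0.0, -1.8, 0.0] q [-0.52, -0.8, 2.7, 1.95, 0.67, 1.07] m 0.0 ERR0.047 v 0.39
[0.9, 0.0, 0.1] [0.0, -1.8, -0.0] q [-0.6, -0.77, 2.7, 1.91, 0.8, 1.08] m 0.0 ERR0.030 v 0.34
[0.9, 0.0, 0.0] [0.0, -1.8, 0.0] q [-0.66, -0.74, 2.7, 1.91, 0.89, 1.06] m 0.0 ERR0.006 v 0.22
[0.9, 0.0, -0.0] [0.0, -1.8, 0.0] q [-0.72, -0.7, 2.68, 1.88, 0.97, 1.06] m 0.02  v 0.21
[0.9, 0.0, -0.0] [0.0, -1.8, 0.0] q [-0.77, -0.64, 2.66, 1.85, 1.05, 1.05] m 0.04  v 0.21
[0.9, 0.0, -0.1] [0.0, -1.8, 0.0] q [-0.82, -0.59, 2.63, 1.82, 1.13, 1.04] m 0.07  v 0.19
[0.9, 0.0, -0.1] [0.0, -1.8, 0.0] q [-0.86, -0.53, 2.6, 1.79, 1.2, 1.03] m 0.1  v 0.18
```

Heights come out as pot about 0.165 m, mill 0.185 m and box 0.12 m, so carrying the board at z ≈ 0.26 clears them. Lifting and rolling now.

Emit:
drive_tool:
  moves:
    - {"dp": [0,1,0],"twist": [0,0,0],"gripper": 0}
    - {"dp": [0.1,2.5,0.3],"twist": [0,0,0],"gripper": 0}
    - {"dp": [0.1,2.8,0.6],"twist": [0,0,0],"gripper": 0}
    - {"dp": [0.1,2.8,0.6],"twist": [0,0,0],"gripper": 0}
    - {"dp": [0.1,2.8,0.6],"twist": [0,0,0],"gripper": 0}
    - {"dp": [0,2.5,0.3],"twist": [0,0,0],"gripper": 0}
    - {"dp": [0,0,0],"twist": [0,0,0],"gripper": 0}

```text
clock: 19.05
tcp_pos: [0.5248, 0.1507, 0.2602]
eef_rot: [1.381, 0.898, 0.897]
wrist_force: [-0.3, 0.3, -3.9]
opening: 0.124
finger_force: 97.8
```

```bash
python3 - <<'E'
from path import *
from workcell import r
s=r.sense();R,p=st(s)
a=r.grab_frame("scene")["image"][110:230,240:400,::-1]
cv2.imwrite("pics/s6.png",cv2.resize(a,None,fx=4,fy=4,interpolation=2))
E
```

```text
t 19.05 q [0.509, 0.105, 2.314, 4.2, 1.16, 2.527] tcp [0.5248 0.1507 0.2602] riserframe [-0.0266  0.0971  0.2602] F [-0.3  0.3 -3.9] op 0.124 ff 97.75797843933105
[[0.405, 0.002, 0.914], [0.914, -0.002, -0.405], [0.001, 1.0, -0.002]]
```

View pics/s6.png

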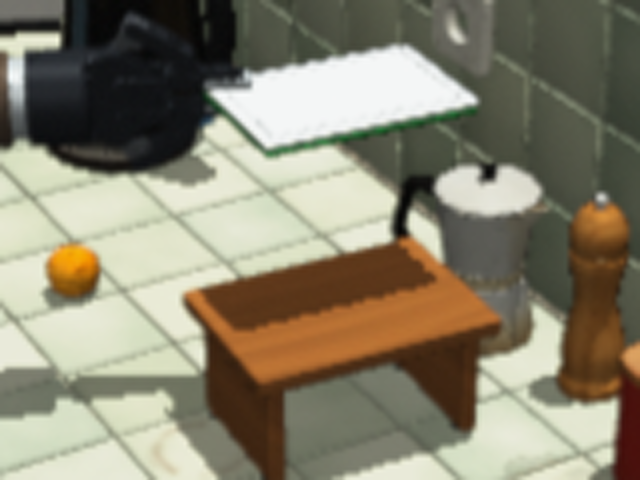

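The board is held level, white side up, from (210,90) to (478,100), well above the pot. Rolling it over.

Emit:
drive_tool:
  moves:
    - {"dp": [0,0,0],"twist": [0,0,-5],"gripper": 0}
    - {"dp": [0,0,0],"twist": [0,0,-9],"gripper": 0}
    - {"dp": [0,0,0],"twist": [0,0,-10],"gripper": 0}
    - {"dp": [0,0,0],"twist": [0,0,-10],"gripper": 0}
    - {"dp": [0,0,0],"twist": [0,0,-10],"gripper": 0}
    - {"dp": [0,0,0],"twist": [0,0,-10],"gripper": 0}
    - {"dp": [0,0,0],"twist": [0,0,-10],"gripper": 0}
    - {"dp": [0,0,0],"twist": [0,0,-10],"gripper": 0}

```text
clock: 20.1
tcp_pos: [0.5237, 0.1504, 0.2557]
eef_rot: [0.53, 1.488, -0.116]
wrist_force: [-1.0, -0.5, -1.1]
opening: 0.127
finger_force: 97.7
```

Emit:
drive_tool:
  moves:
    - {"dp": [0,0,0],"twist": [0,0,-10],"gripper": 0}
    - {"dp": [0,0,0],"twist": [0,0,-10],"gripper": 0}
    - {"dp": [0,0,0],"twist": [0,0,-10],"gripper": 0}
    - {"dp": [0,0,0],"twist": [0,0,-10],"gripper": 0}
    - {"dp": [0,0,0],"twist": [0,0,-10],"gripper": 0}
    - {"dp": [0,0,0],"twist": [0,0,-10],"gripper": 0}
    - {"dp": [0,0,0],"twist": [0,0,-10],"gripper": 0}
    - {"dp": [0,0,0],"twist": [0,0,-10],"gripper": 0}

```text
clock: 21.1
tcp_pos: [0.5237, 0.1504, 0.2557]
eef_rot: [-0.597, 1.605, -1.187]
wrist_force: [0.3, 0.1, -2.3]
opening: 0.131
finger_force: 97.8
```

Emit:
drive_tool:
  moves:
    - {"dp": [0,0,0],"twist": [0,0,-10],"gripper": 0}
    - {"dp": [0,0,0],"twist": [0,0,-10],"gripper": 0}
    - {"dp": [0,0,0],"twist": [0,0,-6],"gripper": 0}
    - {"dp": [0,0,0],"twist": [0,0,0],"gripper": 0}

```text
clock: 21.6
tcp_pos: [0.5238, 0.1505, 0.2562]
eef_rot: [-0.99, 1.513, -1.508]
wrist_force: [-0.1, 1.0, -2.6]
opening: 0.125
finger_force: 97.8
```

```bash
cat > place.py <<'E'
from path import *
G=np.load("grip.npy")
B=np.eye(4);B[:3,:3]=RR@Ro.from_rotvec([0,0,.005]).as_matrix();B[:3,3]=RC+RR@[.001,.058,.116]
T=np.eye(4);T[:3]=G;X=np.linalg.inv(B)@T   # tool in board
def board(R,p):
    T=np.eye(4);T[:3,:3]=R;T[:3,3]=p;Bn=T@np.linalg.inv(X)
    o=RR.T@(Bn[:3,3]-RC);M=RR.T@Bn[:3,:3]
    print("board rf",o.round(4),"x axis",M[:,0].round(3),"z",M[:,2].round(3));return o
def target(y,z=.117,x=0,yaw=0):
    B2=np.eye(4);B2[:3,:3]=RR@Ro.from_rotvec([0,0,yaw]).as_matrix()@np.diag([1,-1,-1.]);B2[:3,3]=RC+RR@[x,y,z]
    return B2@X
E
python3 - <<'E'
from place import *
from workcell import r
s=r.sense();R,p=st(s);board(R,p);pos=RR.T@(p-RC)
t=target(-.056);print((RR.T@(t[:3,3]-RC)).round(4),np.degrees(Ro.from_matrix(t[:3,:3].T@ori(20,0,180)).as_rotvec()).round(2))
walk(R,p,s["q"],[(6,(.04,.06,.255),-20,0,180),(14,(.04,-.04,.25),15,0,180),(6,(.0,-.09,.22),20,0,180)],prev=(pos,(-20,0,180)))
E
```

```text
t 21.6 q [0.51, 0.111, 2.315, 4.2, 1.16, -0.613] tcp [0.5238 0.1505 0.2562] riserframe [-0.0275  0.0968  0.2562] F [-0.1  1.  -2.6] op 0.125 ff 97.76682615280151
[[-0.404, -0.008, 0.915], [-0.915, -0.001, -0.405], [0.004, -1.0, -0.006]]
board rf [0.0405 0.097  0.2553] x axis [ 0.766 -0.642 -0.006] z [-0.007  0.001 -1.   ]
[-0.052  -0.0999  0.1174] [-0.05  0.12  0.14]
-- [0.04  0.06  0.255] [-20.   0. 180.]
[0.2, 0.0, 1.3] [0.4, 0.2, 0.2] q [0.48, 0.13, 2.31, 4.17, 1.15, -0.59] m 0.26  v 0.09
[0.2, 0.0, 1.3] [0.0, 0.0, 0.0] q [0.45, 0.13, 2.3, 4.14, 1.13, -0.58] m 0.29  v 0.1
[0.2, 0.0, 1.3] [0.0, 0.0, 0.0] q [0.42, 0.14, 2.29, 4.11, 1.12, -0.57] m 0.32  v 0.09
[0.2, 0.0, 1.3] [0.0, 0.0, 0.0] q [0.39, 0.15, 2.28, 4.09, 1.1, -0.56] m 0.34  v 0.09
[0.2, 0.0, 1.3] [0.0, 0.0, 0.0] q [0.36, 0.16, 2.27, 4.06, 1.09, -0.55] m 0.37  v 0.09
[0.2, 0.0, 1.3] [0.0, 0.0, 0.0] q [0.33, 0.17, 2.26, 4.03, 1.07, -0.53] m 0.4  v 0.09
-- [ 0.04 -0.04  0.25] [ 15.   0. 180.]
[0.7, 0.0, 0.2] [0.0, -2.5, 0.0] q [0.29, 0.13, 2.3, 3.94, 1.03, -0.48] m 0.4  v 0.24
[0.7, 0.0, 0.2] [0.0, -2.5, 0.0] q [0.23, 0.1,
[... 983 characters left out ...]
 2.32, 1.06, 0.48] m 0.15  v 0.29
[0.7, 0.0, -0.2] [0.0, -2.5, -0.0] q [-0.6, -0.08, 2.54, 2.22, 1.11, 0.53] m 0.16  v 0.26
-- [ 0.   -0.09  0.22] [ 20.   0. 180.]
[0.6, 0.5, -0.9] [0.0, -0.8, 0.0] q [-0.66, -0.07, 2.55, 2.16, 1.16, 0.54] m 0.15  v 0.16
[0.6, 0.5, -0.9] [0.0, -0.8, 0.0] q [-0.71, -0.06, 2.55, 2.11, 1.2, 0.54] m 0.15  v 0.16
[0.6, 0.5, -0.9] [0.0, -0.8, 0.0] q [-0.76, -0.04, 2.56, 2.05, 1.25, 0.55] m 0.14  v 0.16
[0.6, 0.5, -0.9] [0.0, -0.8, 0.0] q [-0.82, -0.02, 2.56, 2.0, 1.29, 0.55] m 0.14  v 0.16
[0.6, 0.5, -0.9] [0.0, -0.8, 0.0] q [-0.87, -0.0, 2.56, 1.94, 1.33, 0.54] m 0.14  v 0.16
[0.6, 0.5, -0.9] [0.0, -0.8, -0.0] q [-0.92, 0.02, 2.56, 1.89, 1.37, 0.53] m 0.14  v 0.16
```

Emit:
drive_tool:
  moves:
    - {"dp": [0.3,0,1.9],"twist": [0.4,0.2,0.2],"gripper": 0}
    - {"dp": [0.3,0,2],"twist": [0,0,0],"gripper": 0}
    - {"dp": [0.3,0,2],"twist": [0,0,0],"gripper": 0}
    - {"dp": [0.3,0,1.9],"twist": [0,0,0],"gripper": 0}

```text
clock: 22.1
tcp_pos: [0.5909, 0.1076, 0.2571]
eef_rot: [-0.978, 1.511, -1.511]
wrist_force: [-0.4, 0.9, -2.0]
opening: 0.128
finger_force: 97.9
```

Emit:
drive_tool:
  moves:
    - {"dp": [0.7,0,0.2],"twist": [0,-2.5,0],"gripper": 0}
    - {"dp": [0.7,0,0.2],"twist": [0,-2.5,0],"gripper": 0}
    - {"dp": [0.7,0,0.2],"twist": [0,-2.5,0],"gripper": 0}
    - {"dp": [0.7,0,0.2],"twist": [0,-2.5,0],"gripper": 0}
    - {"dp": [0.7,0,0.1],"twist": [0,-2.5,0],"gripper": 0}
    - {"dp": [0.7,0,0.1],"twist": [0,-2.5,0],"gripper": 0}
    - {"dp": [0.7,0,0.1],"twist": [0,-2.5,0],"gripper": 0}

```text
clock: 22.98
tcp_pos: [0.5867, 0.0581, 0.2569]
eef_rot: [-1.152, 1.292, -1.29]
wrist_force: [0.2, 0.0, -2.7]
opening: 0.125
finger_force: 98.0
```

Emit:
drive_tool:
  moves:
    - {"dp": [0.7,0,0],"twist": [0,-2.5,0],"gripper": 0}
    - {"dp": [0.7,0,0],"twist": [0,-2.5,0],"gripper": 0}
    - {"dp": [0.7,0,0],"twist": [0,-2.5,0],"gripper": 0}
    - {"dp": [0.7,0,-0.1],"twist": [0,-2.5,0],"gripper": 0}
    - {"dp": [0.7,0,-0.1],"twist": [0,-2.5,0],"gripper": 0}
    - {"dp": [0.7,0,-0.1],"twist": [0,-2.5,0],"gripper": 0}
    - {"dp": [0.7,0,-0.2],"twist": [0,-2.5,0],"gripper": 0}

```text
clock: 23.85
tcp_pos: [0.5826, 0.009, 0.2574]
eef_rot: [-1.293, 1.066, -1.065]
wrist_force: [0.7, 0.5, -1.9]
opening: 0.127
finger_force: 98.0
```

Emit:
drive_tool:
  moves:
    - {"dp": [0.6,0.5,-0.9],"twist": [0,-0.8,0],"gripper": 0}
    - {"dp": [0.6,0.5,-0.9],"twist": [0,-0.8,0],"gripper": 0}
    - {"dp": [0.6,0.5,-0.9],"twist": [0,-0.8,0],"gripper": 0}
    - {"dp": [0.6,0.5,-0.9],"twist": [0,-0.8,0],"gripper": 0}
    - {"dp": [0.6,0.5,-0.9],"twist": [0,-0.8,0],"gripper": 0}
    - {"dp": [0.6,0.5,-0.9],"twist": [0,-0.8,0],"gripper": 0}

```text
clock: 24.6
tcp_pos: [0.5382, -0.0381, 0.2276]
eef_rot: [-1.325, 1.003, -1.002]
wrist_force: [-0.4, 0.0, -3.0]
opening: 0.125
finger_force: 98.0
```

```bash
python3 - <<'E'
from place import *
from workcell import r
s=r.sense();R,p=st(s);board(R,p);pos=RR.T@(p-RC)
t=target(-.056,.128,0.005);pt=RR.T@(t[:3,3]-RC)
print(np.degrees(Ro.from_matrix(R.T@ori(20,0,180)).as_rotvec()).round(2))
walk(R,p,s["q"],[(8,pt,20,0,180)],prev=(pos,(20,0,180)))
# measure where the green board really is: top view, green mask
f=r.grab_frame("top");h=cv2.cvtColor(f["image"],cv2.COLOR_RGB2HSV)
m=cv2.inRange(h,(45,90,40),(90,255,255));m[:150]=0;m[260:]=0;m[:,:240]=0;m[:,360:]=0
c=max(cv2.findContours(m,0,1)[0],key=cv2.contourArea);z=p[2]+.006
(cx,cy),wh,an=cv2.minAreaRect(c);bx=cv2.boxPoints(((cx,cy),wh,an))
print("area",cv2.contourArea(c),((proj(f,bx,z)-RC)@RR).round(3).tolist(),((proj(f,[(cx,cy)],z)-RC)@RR).round(3))
E
```

```text
t 24.6 q [-0.916, -0.017, 2.563, 1.889, 1.363, 0.564] tcp [ 0.5382 -0.0381  0.2276] riserframe [-0.     -0.0903  0.2276] F [-0.4  0.  -3. ] op 0.125 ff 97.99968838691711
[[0.273, 0.001, 0.962], [-0.962, 0.002, 0.273], [-0.002, -1.0, 0.001]]
board rf [ 0.0522 -0.0467  0.2273] x axis [ 1.    -0.005 -0.001] z [-0.001  0.004 -1.   ]
[-0.08 -0.15 -0.11]
-- [-0.04699799 -0.09986511  0.12839554] [ 20.   0. 180.]
[-0.1, 1.2, -0.6] [-0.1, -0.2, -0.1] q [-0.94, 0.03, 2.56, 1.88, 1.39, 0.52] m 0.14  v 0.15
[-0.1, 1.2, -0.6] [0.0, 0.0, 0.0] q [-0.96, 0.08, 2.57, 1.86, 1.42, 0.47] m 0.13  v 0.16
[-0.1, 1.2, -0.6] [0.0, 0.0, 0.0] q [-0.98, 0.13, 2.57, 1.85, 1.44, 0.42] m 0.13  v 0.17
[-0.1, 1.2, -0.6] [0.0, 0.0, 0.0] q [-1.01, 0.19, 2.56, 1.83, 1.47, 0.37] m 0.14  v 0.17
[-0.1, 1.2, -0.6] [0.0, 0.0, 0.0] q [-1.03, 0.25, 2.56, 1.82, 1.49, 0.32] m 0.14  v 0.18
[-0.1, 1.2, -0.6] [0.0, 0.0, 0.0] q [-1.06, 0.31, 2.55, 1.8, 1.51, 0.27] m 0.15  v 0.19
[-0.1, 1.2, -0.6] [0.0, 0.0, 0.0] q [-1.09, 0.37, 2.55, 1.77, 1.53, 0.22] m 0.15  v 0.19
[-0.1, 1.2, -0.6] [0.0, 0.0, 0.0] q [-1.11, 0.43, 2.54, 1.75, 1.54, 0.17] m 0.16  v 0.2
area 2330.5 [[-0.038, 0.015, 0.234], [0.143, 0.016, 0.234], [0.142, -0.104, 0.234], [-0.038, -0.104, 0.234]] [[ 0.051 -0.044  0.234]]
```

Emit:
drive_tool:
  moves:
    - {"dp": [-0.1,1.2,-0.6],"twist": [0,-0.2,-0.1],"gripper": 0}
    - {"dp": [-0.1,1.2,-0.6],"twist": [0,0,0],"gripper": 0}
    - {"dp": [-0.1,1.2,-0.6],"twist": [0,0,0],"gripper": 0}
    - {"dp": [-0.1,1.3,-0.6],"twist": [0,0,0],"gripper": 0}
    - {"dp": [-0.1,1.3,-0.6],"twist": [0,0,0],"gripper": 0}
    - {"dp": [-0.1,1.2,-0.6],"twist": [0,0,0],"gripper": 0}
    - {"dp": [-0.1,1.2,-0.6],"twist": [0,0,0],"gripper": 0}
    - {"dp": [-0.1,1.2,-0.6],"twist": [0,0,0],"gripper": 0}

```text
clock: 25.65
tcp_pos: [0.4908, -0.0441, 0.1298]
eef_rot: [-1.327, 0.999, -1.004]
wrist_force: [-0.3, 0.1, -2.5]
opening: 0.12
finger_force: 98.0
```

Emit:
drive_tool:
  moves:
    - {"dp": [0,0.3,0],"twist": [0,0,0],"gripper": 0}
    - {"dp": [0,0.3,0],"twist": [0,0,0],"gripper": 0}
    - {"dp": [0,0.2,0],"twist": [0,0,0],"gripper": 0}
    - {"dp": [0,0,0],"twist": [0,0,0],"gripper": 0}

```text
clock: 26.15
tcp_pos: [0.491, -0.0442, 0.1228]
eef_rot: [-1.327, 0.997, -1.006]
wrist_force: [-0.1, -0.1, -2.9]
opening: 0.126
finger_force: 98.1
```

```bash
python3 - <<'E'
from place import *
from workcell import r
s=r.sense();R,p=st(s);board(R,p)
E
```

```text
t 26.15 q [-1.11, 0.469, 2.527, 1.751, 1.548, 0.139] tcp [ 0.491  -0.0442  0.1228] riserframe [-0.0466 -0.0997  0.1228] F [-0.1 -0.1 -2.9] op 0.126 ff 98.07920336723328
[[0.275, 0.005, 0.961], [-0.961, -0.003, 0.275], [0.004, -1.0, 0.004]]
board rf [ 0.0055 -0.056   0.1225] x axis [ 1.    -0.003  0.003] z [ 0.003 -0.    -1.   ]
```

Emit:
drive_tool:
  moves:
    - {"dp": [0,0.2,0],"twist": [0,0,0],"gripper": 0}
    - {"dp": [0,0.2,0],"twist": [0,0,0],"gripper": 0}
    - {"dp": [0,0.1,0],"twist": [0,0,0],"gripper": 0}
    - {"dp": [0,0,0],"twist": [0,0,0],"gripper": 0}

```text
clock: 26.65
tcp_pos: [0.4909, -0.0443, 0.1176]
eef_rot: [-1.327, 0.998, -1.006]
wrist_force: [-0.2, 0.3, -2.2]
opening: 0.128
finger_force: 98.1
```

Emit:
drive_tool:
  moves:
    - {"dp": [0,0.1,0],"twist": [0,0,0],"gripper": 0}
    - {"dp": [0,0,0],"twist": [0,0,0],"gripper": 0}

```text
clock: 26.9
tcp_pos: [0.4909, -0.0443, 0.1169]
eef_rot: [-1.326, 0.997, -1.006]
wrist_force: [-0.0, 0.0, -0.3]
opening: 0.128
finger_force: 98.1
```

```bash
python3 - <<'E'
from place import *
from workcell import r
s=r.sense();R,p=st(s);board(R,p);print(s["wrist_torque"])
E
```

```text
t 26.9 q [-1.111, 0.5, 2.516, 1.752, 1.553, 0.119] tcp [ 0.4909 -0.0443  0.1169] riserframe [-0.0467 -0.0998  0.1169] F [-0.   0.  -0.3] op 0.128 ff 98.09447407722473
[[0.274, 0.005, 0.962], [-0.962, -0.002, 0.274], [0.004, -1.0, 0.004]]
board rf [ 0.0054 -0.0561  0.1167] x axis [ 1.    -0.003  0.004] z [ 0.004  0.    -1.   ]
[-7.56075364e-02  7.65046472e-01 -5.22022888e-04]
```

Emit:
drive_tool:
  moves:
    - {"dp": [0,0.05,0],"twist": [0,0,0],"gripper": 0}
    - {"dp": [0,0,0],"twist": [0,0,0],"gripper": 0.16}
    - {"dp": [0,0,0],"twist": [0,0,0],"gripper": 0.22}
    - {"dp": [0,0,0],"twist": [0,0,0],"gripper": 0.35}
    - {"dp": [0,0,0],"twist": [0,0,0],"gripper": 0.5}
    - {"dp": [0,0,0],"twist": [0,0,0],"gripper": 0.5}

```text
clock: 27.65
tcp_pos: [0.4909, -0.0443, 0.1162]
eef_rot: [-1.327, 0.997, -1.006]
wrist_force: [0.3, -0.8, -0.2]
opening: 0.503
finger_force: 0.0
```

```bash
cat > see.py <<'E'
from place import *
def see(r):
    f=r.grab_frame("top");h=cv2.cvtColor(f["image"],cv2.COLOR_RGB2HSV)
    m=cv2.inRange(h,(45,90,40),(90,255,255));m[:150]=0;m[260:]=0;m[:,:240]=0;m[:,360:]=0
    c=max(cv2.findContours(m,0,1)[0],key=cv2.contourArea)
    b=cv2.minAreaRect(c);P=(proj(f,np.r_[cv2.boxPoints(b),[b[0]]],.122)-RC)@RR
    print("area",cv2.contourArea(c),P[:,:2].round(3).tolist());return f
E
python3 - <<'E'
from see import *
from workcell import r
s=r.sense();R,p=st(s);see(r);pos=RR.T@(p-RC)
# retreat along -z, tests for going back to tool-down
o=R.T@ori(20,0,180);print(np.degrees(Ro.from_matrix(o).as_rotvec()).round(2))
d=RR.T@R[:,2]
walk(R,p,s["q"],[(4,pos-.07*d,20,0,180),(5,(-.10,-.16,.20),45,0,180),(9,(-.06,-.15,.27),45,-90,180)],prev=(pos,(20,0,180)))
E
```

```text
t 27.65 q [-1.111, 0.503, 2.515, 1.752, 1.552, 0.118] tcp [ 0.4909 -0.0443  0.1162] riserframe [-0.0467 -0.0998  0.1162] F [ 0.3 -0.8 -0.2] op 0.503 ff 0.0
[[0.274, 0.005, 0.962], [-0.962, -0.003, 0.274], [0.004, -1.0, 0.004]]
area 1946.0 [[-0.084, 0.005], [0.095, 0.006], [0.094, -0.115], [-0.085, -0.114], [0.004, -0.054]]
[-0.22 -0.06  0.22]
-- [-0.11250657 -0.12371076  0.11593729] [ 20.   0. 180.]
[-0.0, 0.0, -1.8] [-0.2, -0.1, 0.2] q [-1.2, 0.5, 2.54, 1.66, 1.56, 0.1] m 0.16  v 0.28
[-0.0, 0.0, -1.7] [0.0, 0.0, 0.0] q [-1.3, 0.5, 2.56, 1.57, 1.57, 0.08] m 0.14  v 0.3
[-0.0, 0.0, -1.7] [0.0, 0.0, 0.0] q [-1.4, 0.5, 2.59, 1.47, 1.58, 0.06] m 0.11  v 0.32
[-0.0, 0.0, -1.7] [0.0, 0.0, 0.0] q [-1.5, 0.5, 2.6, 1.36, 1.58, 0.04] m 0.1  v 0.33
-- [-0.1  -0.16  0.2 ] [ 45.   0. 180.]
[0.8, -1.7, -0.0] [0.0, -5.0, 0.0] q [-1.46, 0.41, 2.56, 1.32, 1.61, 0.17] m 0.14  v 0.34
[0.8, -1.7, -0.1] [0.0, -5.0, 0.0] q [-1.42, 0.35, 2.51, 1.28, 1.66, 0.28] m 0.19  v 0.28
[0.8, -1.7, -0.1] [0.0, -5.0, 0.0] q [-1.38, 0.31, 2.44, 1.24, 1.7, 0.37] m 0.26  v 0.23
[0.7, -1.7, -0.2] [0.0, -5.0, 0.0] q [-1.3
[... 302 characters left out ...]
 [-1.24, -0.08, 2.32, 1.06, 1.63, 0.81] m 0.38  v 0.54
[0.2, -0.9, 0.1] [-10.0, -0.0, 0.0] q [-1.16, -0.21, 2.3, 0.97, 1.55, 0.97] m 0.4  v 0.42
[0.2, -0.9, -0.0] [-10.0, -0.0, -0.0] q [-1.07, -0.29, 2.25, 0.85, 1.48, 1.14] m 0.45  v 0.43
[0.2, -0.8, -0.2] [-10.0, -0.0, -0.0] q [-0.95, -0.32, 2.18, 0.7, 1.42, 1.31] m 0.52  v 0.44
[0.2, -0.8, -0.3] [-10.0, -0.0, -0.0] q [-0.82, -0.32, 2.09, 0.53, 1.38, 1.49] m 0.61  v 0.46
[0.2, -0.7, -0.5] [-10.0, -0.0, 0.0] q [-0.69, -0.27, 2.0, 0.35, 1.37, 1.67] m 0.67  v 0.47
[0.2, -0.6, -0.6] [-10.0, -0.0, -0.0] q [-0.56, -0.2, 1.9, 0.17, 1.4, 1.84] m 0.74  v 0.46
[0.2, -0.5, -0.7] [-10.0, -0.0, 0.0] q [-0.45, -0.11, 1.79, 0.0, 1.46, 1.98] m 0.83  v 0.43
```

The board lies green side up at riser (0.004, -0.054), in line with the riser. Retreating and turning the tool down to push it back.

Emit:
drive_tool:
  moves:
    - {"dp": [0,0,-1.7],"twist": [0,0,0],"gripper": 0.5}
    - {"dp": [0,0,-1.7],"twist": [0,0,0],"gripper": 0.5}
    - {"dp": [0,0,-1.7],"twist": [0,0,0],"gripper": 0.5}
    - {"dp": [0,0,-1.7],"twist": [0,0,0],"gripper": 0.5}
    - {"dp": [0.8,-1.7,0],"twist": [0,-5,0],"gripper": 0.5}
    - {"dp": [0.8,-1.7,-0.1],"twist": [0,-5,0],"gripper": 0.5}
    - {"dp": [0.8,-1.7,-0.1],"twist": [0,-5,0],"gripper": 0.5}
    - {"dp": [0.7,-1.7,-0.2],"twist": [0,-5,0],"gripper": 0.5}

```text
clock: 28.7
tcp_pos: [0.4338, -0.0931, 0.1847]
eef_rot: [-1.444, 0.73, -0.738]
wrist_force: [1.0, -0.0, 0.6]
opening: 0.501
finger_force: 0.0
```

Emit:
drive_tool:
  moves:
    - {"dp": [0.7,-1.7,-0.3],"twist": [0,-5,0],"gripper": 0.6}
    - {"dp": [0.2,-0.8,0.4],"twist": [-10,0,0],"gripper": 0.8}
    - {"dp": [0.2,-0.8,0.3],"twist": [-10,0,0],"gripper": 1}
    - {"dp": [0.2,-0.9,0.1],"twist": [-10,0,0],"gripper": 1}
    - {"dp": [0.2,-0.9,0],"twist": [-10,0,0],"gripper": 1}
    - {"dp": [0.2,-0.8,-0.2],"twist": [-10,0,0],"gripper": 1}
    - {"dp": [0.2,-0.8,-0.3],"twist": [-10,0,0],"gripper": 1}
    - {"dp": [0.2,-0.7,-0.5],"twist": [-10,0,0],"gripper": 1}

```text
clock: 29.7
tcp_pos: [0.4656, -0.0923, 0.256]
eef_rot: [-2.568, 1.171, -0.214]
wrist_force: [-0.4, -0.5, -0.8]
opening: 1.002
finger_force: 0.0
```

Emit:
drive_tool:
  moves:
    - {"dp": [0.2,-0.6,-0.6],"twist": [-10,0,0],"gripper": 1}
    - {"dp": [0.2,-0.5,-0.7],"twist": [-10,0,0],"gripper": 1}
    - {"dp": [0,0,0],"twist": [0,0,-10],"gripper": 1}
    - {"dp": [0,0,0],"twist": [0,0,-10],"gripper": 1}
    - {"dp": [0,0,0],"twist": [0,0,-10],"gripper": 1}
    - {"dp": [0,0,0],"twist": [0,0,-10],"gripper": 1}
    - {"dp": [0,0,0],"twist": [0,0,-10],"gripper": 1}
    - {"dp": [0,0,0],"twist": [0,0,-10],"gripper": 1}

```text
clock: 30.7
tcp_pos: [0.4731, -0.0902, 0.27]
eef_rot: [3.124, 0.308, 0.004]
wrist_force: [-0.2, -0.4, -0.4]
opening: 1.002
finger_force: 0.0
```

Emit:
drive_tool:
  moves:
    - {"dp": [0,0,0],"twist": [0,0,-10],"gripper": 1}
    - {"dp": [0,0,0],"twist": [0,0,-10],"gripper": 1}
    - {"dp": [0,0,0],"twist": [0,0,-10],"gripper": 1}
    - {"dp": [0,0,0],"twist": [0,0,-10],"gripper": 1}
    - {"dp": [0,0,0],"twist": [0,0,-10],"gripper": 1}
    - {"dp": [0,0,0],"twist": [0,0,-10],"gripper": 1}
    - {"dp": [0,0,0],"twist": [0,0,-10],"gripper": 1}

```text
clock: 31.58
tcp_pos: [0.4731, -0.0902, 0.27]
eef_rot: [2.382, 2.043, 0.002]
wrist_force: [0.4, -0.2, -0.4]
opening: 1.003
finger_force: 0.0
```

```bash
python3 - <<'E'
from see import *
from workcell import r
s=r.sense();R,p=st(s);see(r);rowto(s,RC+RR@[.0,-.15,.101],ori(0,-90,0))
E
```

```text
t 31.575 q [-0.44, -0.117, 1.8, -0.0, 1.455, -0.287] tcp [ 0.4731 -0.0902  0.27  ] riserframe [-0.0612 -0.1469  0.27  ] F [ 0.4 -0.2 -0.4] op 1.003 ff 0.0
[[0.152, 0.988, 0.003], [0.988, -0.152, -0.002], [-0.001, 0.003, -1.0]]
area 1411.0 [[-0.084, 0.007], [0.096, 0.005], [0.094, -0.114], [-0.086, -0.11], [0.004, -0.053]]
dp_cm [ 0.22  6.07 16.92] [ 0.2  0.1 -4.7]
```

Emit:
drive_tool:
  moves:
    - {"dp": [0,3,2],"twist": [0,0,-4.7],"gripper": 1}
    - {"dp": [-0.1,3,3.5],"twist": [0,0,0],"gripper": 1}
    - {"dp": [0,0,4],"twist": [0,0,0],"gripper": 1}
    - {"dp": [0,0,4],"twist": [0,0,0],"gripper": 1}
    - {"dp": [0,0,2.4],"twist": [0,0,0],"gripper": 1}
    - {"dp": [0,0,0.9],"twist": [0,0,0],"gripper": 1}
    - {"dp": [0,0,0],"twist": [0,0,0],"gripper": 1}

```text
clock: 32.5
tcp_pos: [0.5337, -0.0988, 0.1028]
eef_rot: [2.303, 2.131, 0.002]
wrist_force: [0.1, -0.1, -0.1]
opening: 0.998
finger_force: 0.0
```

```bash
python3 - <<'E'
from see import *
from workcell import r
s=r.sense();R,p=st(s);rowto(s,RC+RR@[.0,-.072,.101],ori(0,-90,0))
E
```

```text
t 32.5 q [-0.406, 0.21, 1.807, -0.001, 1.12, -0.328] tcp [ 0.5337 -0.0988  0.1028] riserframe [-0.0002 -0.1512  0.1028] F [ 0.1 -0.1 -0.1] op 0.998 ff 0.0
[[0.077, 0.997, 0.004], [0.997, -0.077, -0.002], [-0.002, 0.004, -1.0]]
dp_cm [ 7.92 -0.04  0.16] [ 0.2  0.1 -0.4]
```

Emit:
drive_tool:
  moves:
    - {"dp": [0.8,0,0.1],"twist": [0,0,-0.4],"gripper": 1}
    - {"dp": [1,0,0],"twist": [0,0,0],"gripper": 1}
    - {"dp": [0.9,0,0],"twist": [0,0,0],"gripper": 1}
    - {"dp": [0.9,0,0],"twist": [0,0,0],"gripper": 1}
    - {"dp": [0.9,0,0],"twist": [0,0,0],"gripper": 1}
    - {"dp": [0.9,0,0],"twist": [0,0,0],"gripper": 1}
    - {"dp": [0.9,0,0],"twist": [0,0,0],"gripper": 1}
    - {"dp": [0.8,0,0],"twist": [0,0,0],"gripper": 1}

```text
clock: 33.5
tcp_pos: [0.539, -0.0276, 0.1018]
eef_rot: [2.293, 2.14, 0.002]
wrist_force: [-0.3, -3.4, 2.3]
opening: 0.996
finger_force: 1.5
```

Emit:
drive_tool:
  moves:
    - {"dp": [0.8,0,0],"twist": [0,0,0],"gripper": 1}
    - {"dp": [0,0,0],"twist": [0,0,0],"gripper": 1}
    - {"dp": [-2,0,-1],"twist": [0,0,0],"gripper": 1}
    - {"dp": [-5,0,-4],"twist": [0,0,0],"gripper": 1}
    - {"dp": [-6,0,-2],"twist": [0,0,0],"gripper": 1}
    - {"dp": [-6,0,0],"twist": [0,0,0],"gripper": 1}
    - {"dp": [-6,0,0],"twist": [0,0,0],"gripper": 1}

```text
clock: 34.38
tcp_pos: [0.5212, -0.2708, 0.1723]
eef_rot: [2.293, 2.138, 0.003]
wrist_force: [1.0, 0.0, -0.6]
opening: 1.002
finger_force: 0.0
```

```bash
python3 - <<'E'
from see import *
from workcell import r
s=r.sense();R,p=st(s);f=see(r)
im=f["image"][180:210,410:445].astype(int)  # whitish/pink garlic: redder than the tiles
h=cv2.cvtColor(f["image"],cv2.COLOR_RGB2HSV);print(h[190:199,422:431,:].reshape(-1,3).mean(0))
m=(f["image"][...,0].astype(int)-f["image"][...,1]>12);w=np.zeros_like(m);w[178:212,412:442]=m[178:212,412:442]
y,x=np.nonzero(w);print(w.sum(),x.min(),x.max(),y.min(),y.max(),x.mean(),y.mean())
g=proj(f,[(x.mean(),y.mean())],.027)[0];print("garlic",g)
rowto(s,[g[0],g[1],.15])
E
```

```text
t 34.375 q [-0.685, 0.235, 1.629, 0.001, 1.271, -0.615] tcp [ 0.5212 -0.2708  0.1723] riserframe [-0.0006 -0.3236  0.1723] F [ 1.   0.  -0.6] op 1.002 ff 0.0
[[0.07, 0.998, 0.006], [0.998, -0.07, -0.003], [-0.003, 0.006, -1.0]]
area 2010.5 [[-0.085, 0.061], [0.095, 0.062], [0.094, -0.059], [-0.086, -0.058], [0.004, 0.002]]
[ 29.51851852  10.09876543 211.04938272]
6 412 415 178 180 413.5 179.0
garlic [ 0.6375336  -0.33423996  0.027     ]
dp_cm [-5.51 12.03  2.32]
```

Emit:
drive_tool:
  moves:
    - {"dp": [-3.4,2.4,0],"twist": [0,0,0],"gripper": 1}
    - {"dp": [-3.4,2.4,0],"twist": [0,0,0],"gripper": 1}
    - {"dp": [-3.4,2.2,0],"twist": [0,0,0],"gripper": 1}
    - {"dp": [0,0,0],"twist": [0,0,0],"gripper": 1}

```text
clock: 34.92
tcp_pos: [0.5842, -0.3771, 0.1712]
eef_rot: [2.297, 2.136, 0.002]
wrist_force: [-0.4, 0.1, 0.4]
opening: 0.999
finger_force: 0.0
```

```bash
python3 - <<'E'
from see import *
from workcell import r
s=r.sense();R,p=st(s)
w=r.grab_frame("wrist");print(pix(w,[[.584,-.377,.025],[.576,-.277,.025]]))
sc=r.grab_frame("scene");print(pix(sc,[[.584,-.377,.025]]))
a=w["image"][:,:,::-1];b=cv2.resize(sc["image"][250:310,380:460,::-1],(640,480),interpolation=2)
cv2.imwrite("pics/g.png",np.hstack([cv2.resize(a,(480,300)),cv2.resize(b,(320,300))]))
E
```

```text
t 34.925 q [-0.747, 0.506, 1.283, 0.001, 1.348, -0.675] tcp [ 0.5842 -0.3771  0.1712] riserframe [ 0.0696 -0.4253  0.1712] F [-0.4  0.1  0.4] op 0.999 ff 0.0
[[0.072, 0.997, 0.004], [0.997, -0.072, -0.003], [-0.002, 0.005, -1.0]]
[[321.17965526 185.8103661 ]
 [303.98378435  77.20552787]]
[[418.04922158 280.58744067]]
```

View pics/g.png

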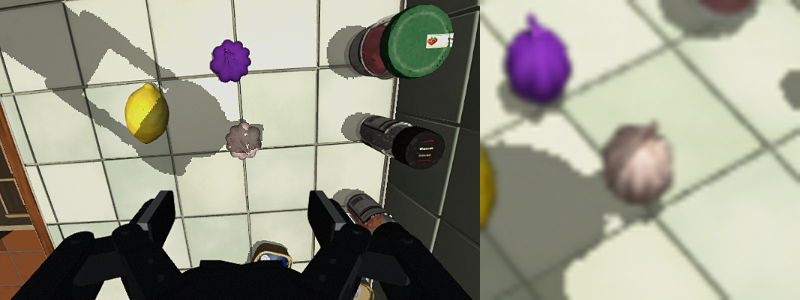

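The wrist view shows the whitish garlic at about (325,185) px, 4 px from the prediction. The purple bulb is at (307,81) and the lemon is clear of the fingers. Grasping the garlic.

Emit:
drive_tool:
  moves:
    - {"dp": [0,0.3,4],"twist": [0,0,0],"gripper": 1}
    - {"dp": [0,0,4.5],"twist": [0,0,0],"gripper": 1}
    - {"dp": [0,0,4],"twist": [0,0,0],"gripper": 1}
    - {"dp": [0,0,2.8],"twist": [0,0,0],"gripper": 1}
    - {"dp": [0,0,1.3],"twist": [0,0,0],"gripper": 1}
    - {"dp": [0,0,0],"twist": [0,0,0],"gripper": 1}
  squeeze: 25

```text
clock: 35.78
tcp_pos: [0.588, -0.374, 0.0056]
eef_rot: [2.294, 2.141, 0.002]
wrist_force: [-0.1, -0.8, 0.0]
opening: 1.0
finger_force: 0.0
```

Emit:
drive_tool:
  moves:
    - {"dp": [0,0,0],"twist": [0,0,0],"gripper": 0.7}
    - {"dp": [0,0,0],"twist": [0,0,0],"gripper": 0.6}
    - {"dp": [0,0,0],"twist": [0,0,0],"gripper": 0.4}
    - {"dp": [0,0,0],"twist": [0,0,0],"gripper": 0.3}
    - {"dp": [0,0,0],"twist": [0,0,0],"gripper": 0.3}
  squeeze: 25

```text
clock: 36.4
tcp_pos: [0.5894, -0.3755, 0.0075]
eef_rot: [2.292, 2.138, 0.003]
wrist_force: [-0.9, 1.1, 5.6]
opening: 0.529
finger_force: 25.6
```

```bash
python3 - <<'E'
from see import *
from workcell import r
s=r.sense();R,p=st(s)
rowto(s,RC+RR@[.004,.002,p[2]+.122])
E
```

```text
t 36.4 q [-0.74, 0.696, 1.353, 0.001, 1.085, -0.672] tcp [ 0.5894 -0.3755  0.0075] riserframe [ 0.0747 -0.4233  0.0075] F [-0.9  1.1  5.6] op 0.529 ff 25.578518556430936
[[0.069, 0.998, 0.007], [0.998, -0.069, -0.004], [-0.004, 0.007, -1.0]]
dp_cm [ 42.49  -6.96 -12.41]
```

Emit:
drive_tool:
  moves:
    - {"dp": [0,0,-2],"twist": [0,0,0],"gripper": 0.3}
    - {"dp": [0,0,-5],"twist": [0,0,0],"gripper": 0.3}
    - {"dp": [0,0,-5],"twist": [0,0,0],"gripper": 0.3}
    - {"dp": [0,0,-5],"twist": [0,0,0],"gripper": 0.3}
    - {"dp": [4.8,-0.8,-0.5],"twist": [0,0,0],"gripper": 0.3}
    - {"dp": [4.8,-0.8,0],"twist": [0,0,0],"gripper": 0.3}
    - {"dp": [4.8,-0.8,0],"twist": [0,0,0],"gripper": 0.3}
    - {"dp": [4.8,-0.8,0],"twist": [0,0,0],"gripper": 0.3}

```text
clock: 37.4
tcp_pos: [0.5689, -0.1791, 0.1814]
eef_rot: [2.293, 2.138, 0.003]
wrist_force: [1.3, -0.0, -0.6]
opening: 0.524
finger_force: 25.8
```

Emit:
drive_tool:
  moves:
    - {"dp": [4.8,-0.8,0],"twist": [0,0,0],"gripper": 0.3}
    - {"dp": [4.8,-0.8,0],"twist": [0,0,0],"gripper": 0.3}
    - {"dp": [4.8,-0.8,0],"twist": [0,0,0],"gripper": 0.3}
    - {"dp": [4.8,-0.8,0],"twist": [0,0,0],"gripper": 0.3}
    - {"dp": [3,-0.6,0],"twist": [0,0,0],"gripper": 0.3}
    - {"dp": [0,0,0],"twist": [0,0,0],"gripper": 0.3}

```text
clock: 38.15
tcp_pos: [0.5463, 0.0454, 0.1805]
eef_rot: [2.289, 2.143, 0.004]
wrist_force: [0.5, -0.2, -0.3]
opening: 0.53
finger_force: 25.8
```

```bash
python3 - <<'E'
from see import *
from workcell import r
s=r.sense();R,p=st(s)
rowto(s,RC+RR@[.004,.002,.130],ori(0,-90,0))
E
```

```text
t 38.15 q [-0.137, 0.129, 1.733, -0.002, 1.274, -0.07] tcp [0.5463 0.0454 0.1805] riserframe [ 0.0023 -0.0064  0.1805] F [ 0.5 -0.2 -0.3] op 0.53 ff 25.786505865398794
[[0.066, 0.998, 0.006], [0.998, -0.066, -0.003], [-0.002, 0.006, -1.0]]
dp_cm [0.85 0.15 5.05] [0.3 0.1 0.2]
```

Emit:
drive_tool:
  moves:
    - {"dp": [0.5,0.1,2],"twist": [0.3,0.1,0.2],"gripper": 0.3}
    - {"dp": [0.3,0,1.5],"twist": [0,0,0],"gripper": 0.3}
    - {"dp": [0,0,0.9],"twist": [0,0,0],"gripper": 0.3}
    - {"dp": [0,0,0.4],"twist": [0,0,0],"gripper": 0.3}
    - {"dp": [0,0,0.2],"twist": [0,0,0],"gripper": 0.3}
    - {"dp": [0,0,0],"twist": [0,0,0],"gripper": 0.3}

```text
clock: 38.9
tcp_pos: [0.5486, 0.0512, 0.1299]
eef_rot: [2.3, 2.138, 0.0]
wrist_force: [-0.7, -0.5, 0.2]
opening: 0.531
finger_force: 25.8
```

Emit:
drive_tool:
  moves:
    - {"dp": [0,0,0.1],"twist": [0,0,0],"gripper": 0.3}
    - {"dp": [0,0,0],"twist": [0,0,0],"gripper": 0.3}

```text
clock: 39.15
tcp_pos: [0.5488, 0.0514, 0.1296]
eef_rot: [2.3, 2.138, 0.0]
wrist_force: [-1.8, 0.3, 4.7]
opening: 0.529
finger_force: 26.1
```

Contact force is up to 4.7 N, so the garlic is on the board. Releasing slowly and rising.

Emit:
drive_tool:
  moves:
    - {"dp": [0,0,-0.05],"twist": [0,0,0],"gripper": 0.55}
    - {"dp": [0,0,0],"twist": [0,0,0],"gripper": 0.6}
    - {"dp": [0,0,0],"twist": [0,0,0],"gripper": 0.7}
    - {"dp": [0,0,-0.3],"twist": [0,0,0],"gripper": 0.85}
    - {"dp": [0,0,-0.5],"twist": [0,0,0],"gripper": 1}
    - {"dp": [0,0,-1.5],"twist": [0,0,0],"gripper": 1}
    - {"dp": [0,0,-3],"twist": [0,0,0],"gripper": 1}
    - {"dp": [0,0,-5],"twist": [0,0,0],"gripper": 1}

```text
clock: 40.15
tcp_pos: [0.5472, 0.0516, 0.2323]
eef_rot: [-2.299, -2.138, 0.004]
wrist_force: [1.6, -0.6, -0.5]
opening: 1.001
finger_force: 0.0
```

Emit:
drive_tool:
  moves:
    - {"dp": [-3,0,-4],"twist": [0,0,0],"gripper": 1}
    - {"dp": [-5,0,-1],"twist": [0,0,0],"gripper": 1}
    - {"dp": [-6,0,0],"twist": [0,0,0],"gripper": 1}
    - {"dp": [-6,0,0],"twist": [0,0,0],"gripper": 1}
    - {"dp": [-5,0,0],"twist": [0,0,0],"gripper": 1}
    - {"dp": [0,0,0],"twist": [0,0,0],"gripper": 1}
    - {"dp": [0,0,0],"twist": [0,0,0],"gripper": 1}

```text
clock: 41.02
tcp_pos: [0.5302, -0.1975, 0.2828]
eef_rot: [2.301, 2.138, -0.0]
wrist_force: [0.1, 0.2, -0.5]
opening: 1.003
finger_force: 0.0
```

```bash
python3 - <<'E'
from see import *
from workcell import r
s=r.sense();st(s);f=see(r);im=f["image"];h=cv2.cvtColor(im,cv2.COLOR_RGB2HSV)
def loc(n,lo_,hi_,box,z):
    m=cv2.inRange(h,lo_,hi_);w=np.zeros_like(m);w[box[1]:box[3],box[0]:box[2]]=m[box[1]:box[3],box[0]:box[2]]
    y,x=np.nonzero(w);g=proj(f,[(x.mean(),y.mean())],z);print(n,len(x),g.round(3),((g-RC)@RR).round(3))
loc("garlic",(0,5,90),(25,110,255),(280,165,322,240),.147)
loc("mand",(8,150,120),(20,255,255),(190,210,240,250),.022)
loc("lemon",(22,150,100),(32,255,255),(390,210,440,250),.025)
E
```

```text
t 41.025 q [-0.57, 0.104, 1.556, -0.0, 1.482, -0.497] tcp [ 0.5302 -0.1975  0.2828] riserframe [ 0.0032 -0.2499  0.2828] F [ 0.1  0.2 -0.5] op 1.003 ff 0.0
[[0.073, 0.997, 0.0], [0.997, -0.073, -0.0], [-0.0, 0.0, -1.0]]
area 2009.5 [[-0.085, 0.061], [0.095, 0.062], [0.094, -0.058], [-0.085, -0.058], [0.004, 0.002]]
garlic 259 [[0.532 0.046 0.147]] [[-0.013 -0.007  0.147]]
mand 99 [[0.442 0.349 0.022]] [[-0.123  0.289  0.022]]
lemon 80 [[ 0.467 -0.334  0.025]] [[-0.051 -0.391  0.025]]
```

```bash
python3 -c "
from workcell import r
print(r.finish_job())"
```

```text
the job is handed in; nothing more can be done
None
```

I handed the job in at about 41 s. By the last camera measurement the board lies green side up within 5 mm of the riser's middle and in line with it, the garlic is within 20 mm of the board's middle, and the lemon and mandarin haven't moved; the hand-in call returned no verdict.

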